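# Balance a weighted resin plinth on the curing dome

### The job

Swing the orange turnbutton fully clear of the grey printed plinth in the black draining rack, lift the plinth out, lay it flat on one of its broad faces on the blue mat and let go of it. Then take it up again across its width and balance it flat and level on top of the white curing dome, touching nothing but the dome: a steel weight is bonded inside it somewhere along its length, so its balance point need not be its middle and has to be felt out. Do not shove or knock over the other things on the table.

Things in the scene. Friction and masses are not known exactly. Their poses are not given: they have to be found in the camera images.
- plinth: Hollow grey resin bar, 160 mm long (own y), 56 mm wide (own z), 24 mm thick (own x), about 0.55 kg. Origin: middle of the narrow 24 x 160 mm face it stands on at the start, z up. A 0.28 kg steel weight is bonded inside, unseen: the balance point lies on its long axis up to 25 mm from the middle towards either end, different each time. Either broad face may end up on top
- plinth_mid (a point): The geometric middle of the plinth (28 mm from each long narrow face, 12 mm from each broad face, 80 mm from each end)
- rack: Black draining rack fixed to the table: base 74 mm (x) by 208 mm (y), 12 mm thick, origin at the centre of its underside. The plinth stands on the base on its long edge, along the rack's y, its top edge 68 mm above the table. Its last 14 mm at each end stand in a channel (walls 50 mm high, 2 mm play all round); between them it is free on both sides
- rack_pivot (a point): Vertical pivot of the turnbutton, on top of the rack's +y end post, 93 mm from the rack's centre and 77 mm above the table
- turnbutton (a joint): Angle of the orange turnbutton, rad. At 0 its bar (62 x 14 mm, 72.5 to 81.5 mm above the table) points from the pivot along the rack's -y over the plinth's top edge and bars it; growing, it turns counter-clockwise seen from above, to the rack's +x side, to a stop at 1.65; above 1.5 the plinth is free. It stays where it is left
- turnbutton_tab (a point): Top of the upright square tab on the turnbutton (12 x 12 mm, 24 mm tall, from 81.5 to 105.5 mm above the table), 40 mm from the pivot, by which it is pushed or pinched
- mat: Blue mat fixed flat on the table, 160 mm (x) by 200 mm (y), 4 mm thick, origin at the centre of its underside
- dome: White curing dome fixed to the table: part of a ball of 60 mm radius whose centre is 30 mm above the table, on a black collar of 64 mm radius up to 32 mm height and an aluminium foot of 72 mm radius, 10 mm high. Origin at the centre of the underside
- dome_top (a point): The highest point of the dome, 90 mm above the table
- figure: Bystander: small grey printed figure, round foot of 26 mm radius, 110 mm tall, origin under its centre
- amber_bottle: Bystander: amber glass bottle, 34 mm radius, 180 mm tall, origin under its centre
- resin_can: Bystander: black can, 38 mm radius, 120 mm tall, origin under its centre
- scraper: Bystander: spatula-like scraper lying flat, 200 mm long along its x, origin under its middle
- mixing_cup: Bystander: white cup, 38 mm rim radius, 80 mm tall, origin under its centre
- printed_ring: Bystander: grey printed ring lying flat, 45 mm outer and 28 mm inner radius, 20 mm high, origin under its centre
There are look-alikes about, which are no part of the job. Leave any green or red look-alike of the plinth alone.

How it is judged:
By the outcome, as a careful person would: the job done as asked, in the order asked, and still so for the second after the job is handed in, with the robot touching nothing.
It also fails if it takes over 67 s, if anything falls off the work surface, if the arm or the gripper's body presses on something with over 40 N, if the wrist force passes 120 N, or if a joint passes its speed limit or range.

### The arm

A 6-joint arm with a two-finger parallel gripper is mounted at the origin on the work surface. World frame = base frame: x ahead of the robot, y to its left, z up, the work surface at z = 0. Lengths are in m, angles in rad, forces in N, time in s.
With the tool pointing down it reaches from about 0.275 to 0.725 m from the base axis. Payload 5.6 kg.
Tool frame: the origin (TCP) lies between the finger pads; the fingertips stand 22 mm ahead of it and the grasp point (between the pads) lies 3 mm ahead of it; z points along the fingers, y is the line along which they close (so a half turn about z gives the same grasp; the last joint's range is limited). The gripper opens to 85 mm and grips with 20 to 120 N. Pads are 22 mm wide; open, the fingers measure 114 mm over their backs; the gripper's body (76 mm by 85 mm) begins 54 mm behind the grasp point. The pads swing forward as they close: fully open they stand 13 mm farther back than shut.
Start: joints at [-0.937, 0.255, 0.108, 0, -1.424, -0.285], TCP at [0.188, -0.517, 0.253] pointing down, gripper open.
Joint ranges: [-2.95, 2.95], [-1.21, 1.97], [-1.09, 1.5], [-2.87, 1.71], [-2.94, -0.07], [-3.05, 3.05]. Speed limits (rad/s): [2.57, 2.57, 3.14, 3.14, 3.14, 3.14].

### API

Orientations are given as [roll, pitch, yaw] about the fixed x, y, z axes, in that order (R = Rz(yaw) Ry(pitch) Rx(roll)).
In Python, from cell import env gives the robot as it stands. The module is installed in compiled form; this text tells all that it offers.
- The arm moves only by the tool move_arm, never from a script. Its argument "steps" is a list of rows, each an object of numbers: "wx", "wy", "wz": the turn, a rotation vector about the world's x, y, z in units of 4 degrees (1.0 is 4 degrees); "tx", "ty", "tz": the shift along the world's x, y, z in units of 25 mm (1.0 is 25 mm); "fingers": the opening, from 0 (shut) to 1 (fully open). In form: [{"wx": .., "wy": .., "wz": .., "tx": .., "ty": .., "tz": .., "fingers": ..}, ...]. A call has 1 to 8 rows; each row shifts and turns the commanded pose from where the row before left it; what a row does not reach is not made up. A row lasts 1/8 s, in which the tool goes at most 62.5 mm and 10.7 degrees, less where a joint would pass 70% of its speed; a pose out of reach is approached as far as the arm can. A call with a number of a shift or a turn outside -1 to 1 is refused whole. A call with a gripper value outside its range is refused whole. The fingers move at their own pace and stop on an object; "newtons" is the grip in N (left out, the last holds). Time passes only in rows, so rows that do not move let the fingers close. It gives the time, the measured TCP pose, the force, the opening and the grip force at its end, in the units of the state.
- env.observe(): the state, without advancing time (a new reading comes with each control period).
- env.camera(name): name is "scene" or "side" or "wrist"; returns the picture (480x640x3 uint8, red, green, blue); there is no depth.
- env.camera_params(name): a dict with "K" (3x3 intrinsics, pixels), "R" (3x3) and "t" (3): a world point X has camera coordinates R X + t. Camera axes: x right, y down, z forward; pixel columns grow to the right and rows downward; lengths in m; the calibration is good to about 2 mm. A picture is of the moment at which its call begins: read the wrist's pose just before it. camera_params takes no time and is no camera call; for the wrist camera it gives the pose at the moment of the call.
- env.hand_in(): hands the job in; it is judged then, once.
Trained networks look in the newest picture that a camera, given by its name, has taken for a name from the list of things; names that differ only in an ending like _2 or _b are one class to them, and where a whole thing is asked for, a point or a joint stands for the part that bears it (a point fixed in the world has none). Each returns a list of dicts, best first, with "score" (0 to 1); they miss things now and then, are a little off and sometimes report something else, mostly with a low value. They report only what shows in the picture. A call takes as long as a camera call. They do not tell look-alikes from the thing itself.
- env.regions_of(target, camera): "pixels" (480x640 bool, what is visible of it) and "bbox" ([centre column, centre row, width, height] in pixels, round what is visible of it).
The state is a dict: "clock": time; "qpos": joint angles; "qvel": joint speeds; "tau": joint torques, N m; "eef_pos": TCP position; "eef_rot": TCP orientation; "contact_force": force on the tool from outside, world axes, zero at the start; "torque": the same for the moment, N m; "gripper_width": opening from 0.0 (shut) to 1.0 (fully open); "gripper_force": force on a finger pad.
Only numpy, scipy, OpenCV 4.12 (cv2) and the standard library are available. Lean on these libraries where they do the work, as an engineer would, in place of code of your own. Each camera call takes 0.05 s, during which the arm holds its last target. There are 200 camera calls.

## Working session

There is one attempt and no reset: what is moved stays moved. The work goes in short steps, Python scripts to look and compute and a tool call to move; the robot and the scene stay as the last step left them, time stands still between calls to the robot, and variables do not carry over. Pictures are saved under pics/ and viewed, at most 10 in all, crops included, and the job is handed in when it is done.

Besides the shell and the picture viewer there is one more tool, called after "Emit:" by a JSON object that holds its "fn" and its "kwargs", one argument or row to a line. move_arm: Moves the arm, as the interface text tells. Its arguments: {"type":"object","properties":{"steps":{"type":"array"},"newtons":{"type":"number"}},"required":["steps"]}

```bash
mkdir -p pics
cat > h.py <<'E'
import numpy as np, cv2
from cell import env
def pix(cam,uv,z):
    p=env.camera_params(cam);K,R,t=map(np.array,(p["K"],p["R"],p["t"]))
    d=R.T@np.linalg.inv(K)@np.array([uv[0],uv[1],1.]);c=-R.T@t
    return c+d*(z-c[2])/d[2]
def proj(cam,X):
    p=env.camera_params(cam);K,R,t=map(np.array,(p["K"],p["R"],p["t"]))
    q=K@(R@np.array(X)+t);return q[:2]/q[2]
def snap(cam,f=None):
    im=np.array(env.camera(cam))
    if f: cv2.imwrite(f,im[:,:,::-1])
    return im
E
python3 - <<'E'
from h import *
for c in("scene","side","wrist"):
    snap(c,f"pics/{c}0.png")
    p=env.camera_params(c);print(c,-np.array(p["R"]).T@np.array(p["t"]),np.array(p["R"])[2])
    for n in("plinth","rack","turnbutton","mat","dome"):
        for r in env.regions_of(n,c)[:2]: print(c,n,round(r["score"],2),np.round(r["bbox"]))
a=cv2.imread("pics/scene0.png")
o=env.observe();print(o)
E
```

```text
scene [0.94718155 0.7785004  1.17347947] [-0.31833093 -0.55934826 -0.76537242]
scene plinth 0.76 [201. 176.  13.  43.]
scene plinth 0.74 [305. 179.  48.  25.]
scene rack 0.82 [261. 202.  49.  51.]
scene rack 0.54 [220. 221.  29.  44.]
scene turnbutton 0.44 [269. 199.  17.  14.]
scene mat 0.53 [222. 222.  28.  41.]
scene dome 0.77 [380. 322.  54.  52.]
side [-0.17309506 -0.91775209  1.3366763 ] [ 0.40779583  0.53539507 -0.73963145]
side plinth 0.86 [392. 309.  40.  33.]
side plinth 0.63 [312. 408.  64.  22.]
side rack 0.85 [398. 316.  52.  57.]
side mat 0.59 [300. 269.  62.  56.]
wrist [ 0.11652323 -0.5423865   0.37349947] [ 0.27735825  0.10125621 -0.95541592]
wrist plinth 0.85 [435. 262. 169. 115.]
wrist plinth 0.58 [433. 416.  48.  54.]
{'clock': 0.9, 'qpos': array([-9.37397506e-01,  2.55087653e-01,  1.08197272e-01, -4.83090934e-05,
       -1.42388830e+00, -2.84623160e-01]), 'qvel': array([-5.46723875e-04,  1.95452318e-03,  1.44327860e-03,  5.76757494e-05,
        1.62134458e-04, -1.32628326e-04]), 'tau': array([-2.05030751e-04, -3.86397421e+01,  2.38065577e+01,  5.36782086e+00,
       -4.71458807e-04,  1.35901274e-05]), 'eef_pos': array([ 0.18800747, -0.51685753,  0.25328121]), 'eef_rot': array([-3.14158913e+00,  5.08216736e-05, -2.79282406e+00]), 'contact_force': array([ 0.80827822, -0.19127279, -0.43429147]), 'torque': array([ 0.01223533,  0.01030424, -0.02842744]), 'gripper_force': 0.0, 'gripper_width': 1.0040936924357544}
```

View pics/scene0.png

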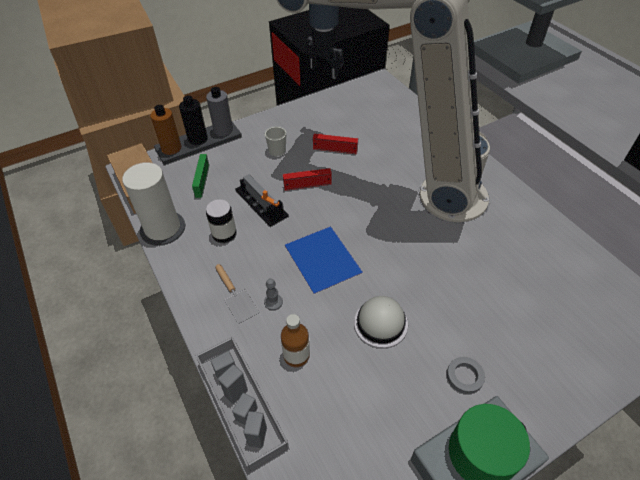

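View pics/side0.png

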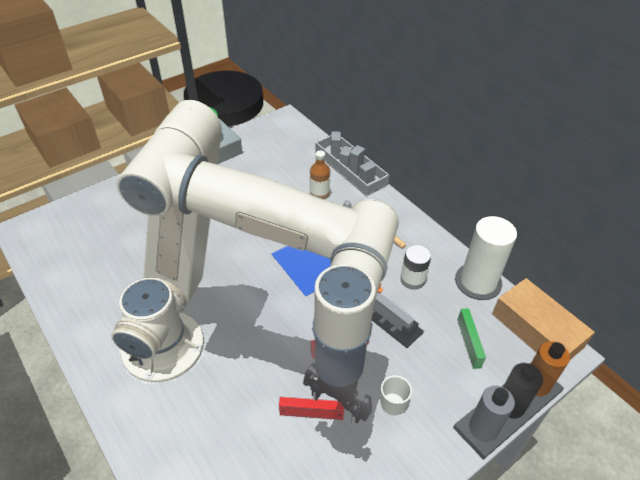

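The scene view shows the rack at about (262,200), with the grey plinth and orange button in it. The mat's centre is near (323,260) and the dome's top near (381,315). The red bars at (335,145) and (307,180) and the green bar at (200,175) are look-alikes. The side view has the rack at (398,318), partly hidden by the arm.

Run:
```python
from h import *
im=cv2.imread("pics/scene0.png").astype(int)
b,g,r=im[...,0],im[...,1],im[...,2]
m=((b>120)&(r<60)&(b-g>60)).astype(np.uint8)
n,l,s,c=cv2.connectedComponentsWithStats(m);k=1+s[1:,4].argmax()
rc=cv2.minAreaRect(np.argwhere(l==k)[:,::-1].astype(np.float32))
cn=cv2.approxPolyDP(cv2.findContours((l==k).astype(np.uint8),0,2)[0][0],6,True)[:,0]
W=np.array([pix("scene",q,.004)[:2] for q in cn]);print("mat",W,W.mean(0))
print("rack ends",pix("scene",(245,183),.06),pix("scene",(279,212),.06),"button",pix("scene",(270,200),.09))
im0=im
# dome by collar/foot ellipse: try fit projecting dome centre
print("dome approx",pix("scene",(381,318),.06), pix("scene",(381,325),.01))
for n,uv,z in(("fig",(273,305),0),("bottle",(295,355),0),("can",(222,230),.0),("scraper",(235,292),0),("cup",(276,150),0),("ring",(466,375),.01),("red1",(335,145),.02),("red2",(307,180),.02),("green",(200,175),.02)): print(n,pix("scene",uv,z).round(3))
c=cv2.imread("pics/scene0.png")[155:245,215:305];cv2.imwrite("pics/c0.png",cv2.resize(c,(540,540),interpolation=cv2.INTER_CUBIC))
```

```text
mat [[ 0.41797975 -0.08980175]
 [ 0.57204789 -0.09797991]
 [ 0.58121221  0.09394058]
 [ 0.43014584  0.10377515]] [0.50034642 0.00248352]
rack ends [ 0.58096499 -0.34931136  0.06      ] [ 0.54539304 -0.18002458  0.06      ] button [ 0.55689495 -0.21230601  0.09      ]
dome approx [0.49082898 0.28351587 0.06      ] [0.48252439 0.27878    0.01      ]
fig [0.699 0.071 0.   ]
bottle [0.718 0.234 0.   ]
can [ 0.712 -0.255  0.   ]
scraper [ 0.771 -0.022  0.   ]
cup [ 0.393 -0.508  0.   ]
ring [0.383 0.501 0.01 ]
red1 [ 0.209 -0.401  0.02 ]
red2 [ 0.384 -0.296  0.02 ]
green [ 0.682 -0.504  0.02 ]
```

View pics/c0.png

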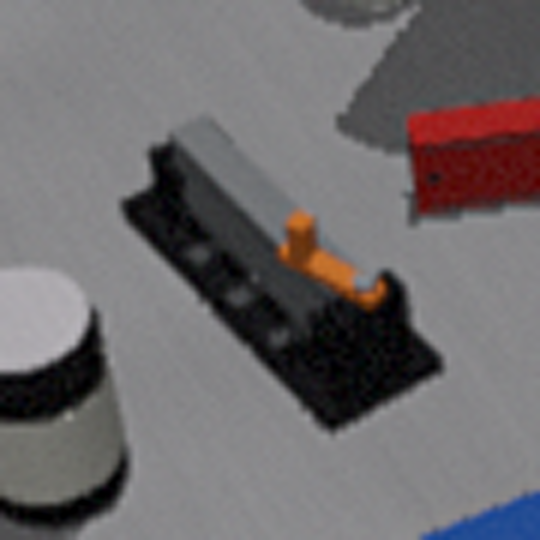

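View pics/wrist0.png

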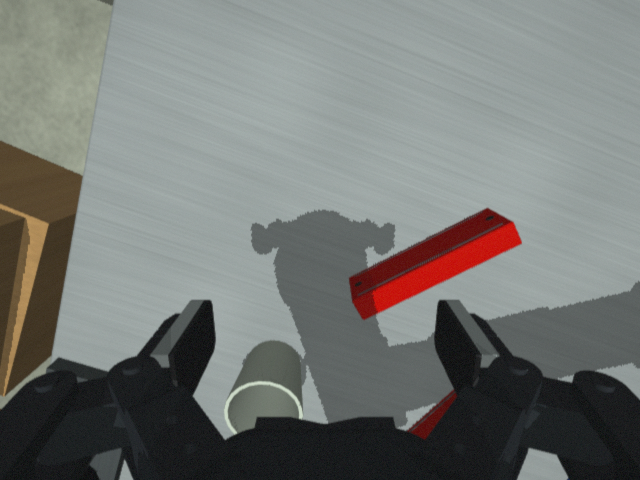

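The crop shows the pivot and its end post at the rack's lower right, towards world +y, with the bar pointing back over the plinth. I'll move above the rack and turn the tool so the fingers close across the plinth.

Emit:
{"fn": "move_arm", "kwargs": {
  "steps": [
    {"tx": 0.66, "ty": 0.42, "wz": 0.98, "fingers": 1},
    {"tx": 0.66, "ty": 0.42, "wz": 0.98, "fingers": 1},
    {"tx": 0.66, "ty": 0.42, "wz": 0.98, "fingers": 1},
    {"tx": 0.66, "ty": 0.42, "wz": 0.98, "fingers": 1},
    {"tx": 0.66, "ty": 0.42, "wz": 0.98, "fingers": 1},
    {"tx": 0.66, "ty": 0.42, "wz": 0.98, "fingers": 1},
    {"tx": 0.66, "ty": 0.42, "wz": 0.98, "fingers": 1},
    {"tx": 0.66, "ty": 0.42, "wz": 0.98, "fingers": 1}
  ]
}}

```text
invalid input
```

Emit:
{"fn": "move_arm", "kwargs": {
  "steps": [
    {"tx": 0.66, "ty": 0.42, "wz": 0.98, "fingers": 1},
    {"tx": 0.66, "ty": 0.42, "wz": 0.98, "fingers": 1},
    {"tx": 0.66, "ty": 0.42, "wz": 0.98, "fingers": 1},
    {"tx": 0.66, "ty": 0.42, "wz": 0.98, "fingers": 1},
    {"tx": 0.66, "ty": 0.42, "wz": 0.98, "fingers": 1},
    {"tx": 0.66, "ty": 0.42, "wz": 0.98, "fingers": 1},
    {"tx": 0.66, "ty": 0.42, "wz": 0.98, "fingers": 1},
    {"tx": 0.66, "ty": 0.42, "wz": 0.98, "fingers": 1}
  ]
}}

```text
invalid input
```

Emit:
{"fn": "move_arm", "kwargs": {
  "steps": [
    {"tx": 0.66, "ty": 0.42, "wz": 0.98, "fingers": 1},
    {"tx": 0.66, "ty": 0.42, "wz": 0.98, "fingers": 1},
    {"tx": 0.66, "ty": 0.42, "wz": 0.98, "fingers": 1},
    {"tx": 0.66, "ty": 0.42, "wz": 0.98, "fingers": 1},
    {"tx": 0.66, "ty": 0.42, "wz": 0.98, "fingers": 1},
    {"fingers": 1}
  ]
}}

```text
invalid input
```

Run:
```python
from h import *
im=snap("wrist","pics/wrist1.png")
o=env.observe();print(o["clock"],o["eef_pos"],o["eef_rot"])
for n in("plinth","rack","turnbutton"):
    for r in env.regions_of(n,"wrist")[:2]: print(n,round(r["score"],2),np.round(r["bbox"]))
snap("scene","pics/scene1.png")
h=im.astype(int);m=(h[...,0]>150)&(h[...,0]-h[...,2]>90)&(h[...,1]>60);print("orange",m.sum())
if m.any(): p=np.argwhere(m);print(p.min(0),p.max(0))
```

```text
0.95 [ 0.18800412 -0.51686434  0.25327934] [ 3.14157370e+00  4.18879867e-05 -2.79280294e+00]
plinth 0.61 [436. 261. 171. 111.]
plinth 0.59 [432. 416.  43.  54.]
orange 79
[221  28] [312 521]
```

View pics/wrist1.png

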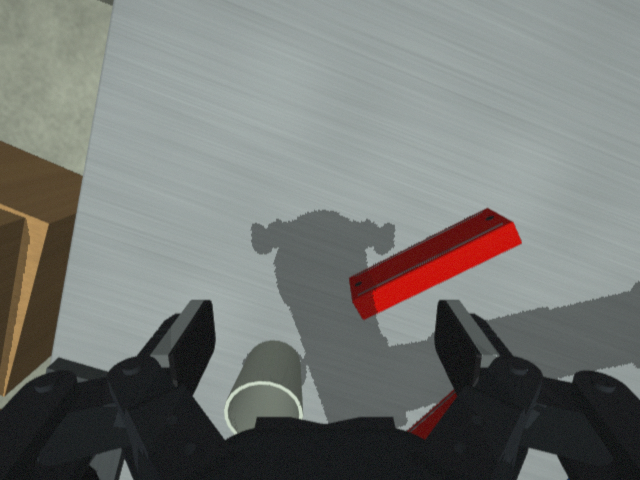

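The moves were refused and the wrist view hasn't changed. The rows probably need all seven keys, so I'll retry with them.

Emit:
{"fn": "move_arm", "kwargs": {
  "steps": [
    {"wx": 0, "wy": 0, "wz": 0.98, "tx": 0.66, "ty": 0.42, "tz": 0, "fingers": 1},
    {"wx": 0, "wy": 0, "wz": 0.98, "tx": 0.66, "ty": 0.42, "tz": 0, "fingers": 1},
    {"wx": 0, "wy": 0, "wz": 0.98, "tx": 0.66, "ty": 0.42, "tz": 0, "fingers": 1},
    {"wx": 0, "wy": 0, "wz": 0.98, "tx": 0.66, "ty": 0.42, "tz": 0, "fingers": 1},
    {"wx": 0, "wy": 0, "wz": 0.98, "tx": 0.66, "ty": 0.42, "tz": 0, "fingers": 1},
    {"wx": 0, "wy": 0, "wz": 0.98, "tx": 0.66, "ty": 0.42, "tz": 0, "fingers": 1},
    {"wx": 0, "wy": 0, "wz": 0.98, "tx": 0.66, "ty": 0.42, "tz": 0, "fingers": 1}
  ]
}}

```text
clock: 2.02
eef_pos: [0.3047, -0.4426, 0.2533]
eef_rot: [-3.142, -0.0, -2.309]
contact_force: [1.2, -0.7, 0.0]
gripper_width: 1.001
gripper_force: 0.0
```

Emit:
{"fn": "move_arm", "kwargs": {
  "steps": [
    {"wx": 0, "wy": 0, "wz": 0.98, "tx": 0.66, "ty": 0.42, "tz": 0, "fingers": 1},
    {"wx": 0, "wy": 0, "wz": 0.98, "tx": 0.66, "ty": 0.42, "tz": 0, "fingers": 1},
    {"wx": 0, "wy": 0, "wz": 0.98, "tx": 0.66, "ty": 0.42, "tz": 0, "fingers": 1},
    {"wx": 0, "wy": 0, "wz": 0.98, "tx": 0.66, "ty": 0.42, "tz": 0, "fingers": 1},
    {"wx": 0, "wy": 0, "wz": 0.98, "tx": 0.66, "ty": 0.42, "tz": 0, "fingers": 1},
    {"wx": 0, "wy": 0, "wz": 0.98, "tx": 0.66, "ty": 0.42, "tz": 0, "fingers": 1},
    {"wx": 0, "wy": 0, "wz": 0.98, "tx": 0.66, "ty": 0.42, "tz": 0, "fingers": 1}
  ]
}}

```text
clock: 2.9
eef_pos: [0.4201, -0.3691, 0.2533]
eef_rot: [3.142, -0.0, -1.83]
contact_force: [0.5, -0.6, 0.1]
gripper_width: 0.996
gripper_force: 0.0
```

Emit:
{"fn": "move_arm", "kwargs": {
  "steps": [
    {"wx": 0, "wy": 0, "wz": 0.98, "tx": 0.66, "ty": 0.42, "tz": 0, "fingers": 1},
    {"wx": 0, "wy": 0, "wz": 0.98, "tx": 0.66, "ty": 0.42, "tz": 0, "fingers": 1},
    {"wx": 0, "wy": 0, "wz": 0.98, "tx": 0.66, "ty": 0.42, "tz": 0, "fingers": 0},
    {"wx": 0, "wy": 0, "wz": 0.98, "tx": 0.66, "ty": 0.42, "tz": 0, "fingers": 0},
    {"wx": 0, "wy": 0, "wz": 0.98, "tx": 0.66, "ty": 0.42, "tz": 0, "fingers": 0},
    {"wx": 0, "wy": 0, "wz": 0.98, "tx": 0.66, "ty": 0.42, "tz": 0, "fingers": 0},
    {"wx": 0, "wy": 0, "wz": 0.98, "tx": 0.66, "ty": 0.42, "tz": 0, "fingers": 0},
    {"wx": 0, "wy": 0, "wz": 0, "tx": 0, "ty": 0, "tz": 0, "fingers": 0}
  ]
}}

```text
clock: 3.9
eef_pos: [0.5357, -0.2952, 0.2527]
eef_rot: [3.141, 0.0, -1.353]
contact_force: [0.3, 0.1, -0.3]
gripper_width: 0.001
gripper_force: 0.0
```

Run:
```python
from h import *
im=snap("wrist","pics/wrist2.png")
o=env.observe();print(o["clock"],o["eef_pos"],o["eef_rot"],o["qpos"])
for n in("plinth","rack","turnbutton"):
    for r in env.regions_of(n,"wrist")[:2]: print(n,round(r["score"],2),np.round(r["bbox"]))
snap("scene","pics/scene1.png")
h=im.astype(int);m=(h[...,0]>120)&(h[...,0]-h[...,2]>90)&(h[...,1]>60);print("orange",m.sum())
if m.any(): p=np.argwhere(m);print(p.min(0),p.max(0))
print([proj("wrist",p).round() for p in ([.545,-.18,.077],[.581,-.349,.068])])
```

```text
3.95 [ 0.53504103 -0.2957408   0.25289957] [ 3.14101314e+00  2.61000621e-04 -1.35451614e+00] [-2.49605165e-01  3.79343750e-01  2.82167395e-01  2.72660887e-05
 -1.47425496e+00  4.65882793e-01]
plinth 0.94 [302. 197.  41. 188.]
plinth 0.74 [481. 240. 164. 124.]
turnbutton 0.7 [284. 286.  27.  63.]
turnbutton 0.47 [ 72. 368.  55. 138.]
orange 2155
[188  56] [381 563]
[array([284., 335.]), array([279., 135.])]
```

View pics/wrist2.png

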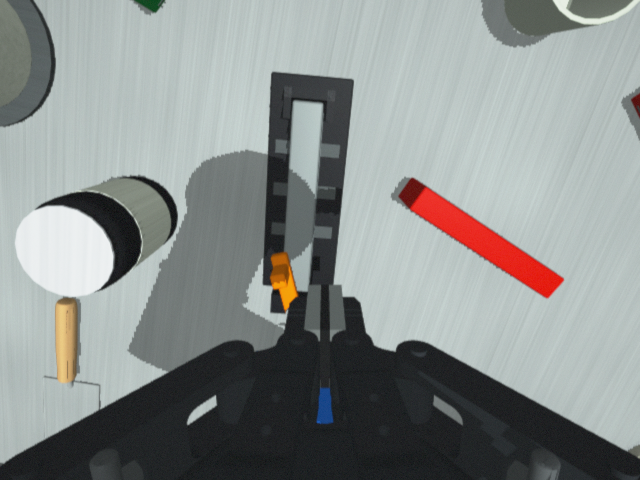

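The wrist view, where image left is world +x and image down is +y, shows the rack's far end at (274–353,73–80) and the plinth's top end at (293–323,101). The orange button runs from about (292,305) to its tab at (281,265). The can is at (65,250). Next I'll convert these to world coordinates.

Run:
```python
from h import *
im=cv2.imread("pics/wrist2.png");h=im.astype(int)
P=lambda uv,z:pix("wrist",uv,z)[:2].round(4)
print("base far corners",P((274,73),.012),P((353,80),.012),"near-left",P((270,312),.012),"left mid",P((263,283),.012))
print("plinth top far",P((293,101),.068),P((323,101),.068))
for z in(.068,): print("plinth right edge lower",P((313,255),z),"left",P((287,200),z))
print("tab top",P((281,262),.1055),"bar end pivot",P((291,306),.0815), "can",P((65,250),.12))
c=im[60:330,230:390];cv2.imwrite("pics/c2.png",cv2.resize(c,(355,600),interpolation=cv2.INTER_CUBIC))
```

```text
base far corners [ 0.601  -0.3962] [ 0.5314 -0.4055] near-left [ 0.5637 -0.1622] left mid [ 0.5767 -0.194 ]
plinth top far [ 0.5754 -0.3757] [ 0.553  -0.3806]
plinth right edge lower [ 0.5348 -0.2564] left [ 0.5656 -0.2991]
tab top [ 0.5592 -0.2596] bar end pivot [ 0.5443 -0.2117] can [ 0.7104 -0.2417]
```

View pics/c2.png

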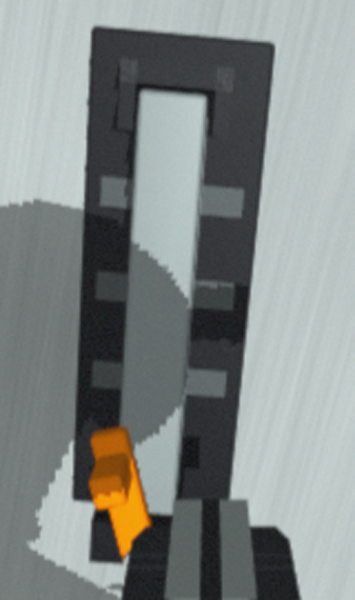

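Measured: rack centre (0.553,-0.298) with yaw about 7.5°, pivot (0.541,-0.206). The tab is near (0.560,-0.246), so the button is already at about 0.3 rad. I'll push the tab with the shut fingers along its arc.

Emit:
{"fn": "move_arm", "kwargs": {
  "steps": [
    {"wx": 0, "wy": 0, "wz": -0.2, "tx": -0.1, "ty": 0.32, "tz": -0.9, "fingers": 0},
    {"wx": 0, "wy": 0, "wz": -0.2, "tx": -0.1, "ty": 0.32, "tz": -0.9, "fingers": 0},
    {"wx": 0, "wy": 0, "wz": -0.2, "tx": -0.1, "ty": 0.32, "tz": -0.9, "fingers": 0},
    {"wx": 0, "wy": 0, "wz": -0.2, "tx": -0.1, "ty": 0.32, "tz": -0.9, "fingers": 0},
    {"wx": 0, "wy": 0, "wz": -0.2, "tx": -0.1, "ty": 0.32, "tz": -0.9, "fingers": 0},
    {"wx": 0, "wy": 0, "wz": -0.2, "tx": -0.1, "ty": 0.3, "tz": -0.9, "fingers": 0},
    {"wx": 0, "wy": 0, "wz": 0, "tx": 0, "ty": 0, "tz": -0.16, "fingers": 0}
  ]
}}

```text
clock: 5.03
eef_pos: [0.5182, -0.2486, 0.1132]
eef_rot: [3.139, 0.001, -1.44]
contact_force: [-0.2, 1.0, 1.4]
gripper_width: 0.0
gripper_force: 0.0
```

Emit:
{"fn": "move_arm", "kwargs": {
  "steps": [
    {"wx": 0, "wy": 0, "wz": 0, "tx": 0.5, "ty": -0.08, "tz": 0, "fingers": 0},
    {"wx": 0, "wy": 0, "wz": 0, "tx": 0.6, "ty": -0.08, "tz": 0, "fingers": 0},
    {"wx": 0, "wy": 0, "wz": 0, "tx": 0.4, "ty": 0.16, "tz": 0, "fingers": 0},
    {"wx": 0, "wy": 0, "wz": 0, "tx": 0.3, "ty": 0.2, "tz": 0, "fingers": 0},
    {"wx": 0, "wy": 0, "wz": 0, "tx": 0.2, "ty": 0.28, "tz": 0, "fingers": 0},
    {"wx": 0, "wy": 0, "wz": 0, "tx": 0.2, "ty": 0.28, "tz": 0, "fingers": 0},
    {"wx": 0, "wy": 0, "wz": 0, "tx": 0.1, "ty": 0.36, "tz": 0, "fingers": 0},
    {"wx": 0, "wy": 0, "wz": 0, "tx": 0.1, "ty": 0.32, "tz": 0, "fingers": 0}
  ]
}}

```text
clock: 6.02
eef_pos: [0.5788, -0.2135, 0.1143]
eef_rot: [3.139, -0.002, -1.439]
contact_force: [-4.8, -21.6, -3.6]
gripper_width: -0.001
gripper_force: 10.3
```

Run:
```python
from h import *
snap("scene","pics/scene2.png");w=snap("wrist","pics/wrist3.png");s=snap("side")
o=env.observe();print(o["clock"],o["eef_pos"],o["eef_rot"],o["contact_force"])
a=cv2.imread("pics/scene2.png")
u,v=proj("scene",[.55,-.22,.08]).astype(int);A=cv2.resize(a[v-45:v+45,u-45:u+45],(400,400),interpolation=cv2.INTER_CUBIC)
B=cv2.resize(cv2.imread("pics/wrist3.png"),(400,300));B=cv2.copyMakeBorder(B,0,100,0,0,0)
cv2.imwrite("pics/c3.png",np.hstack([A,B]))
```

```text
6.175 [ 0.57866967 -0.21435169  0.11432095] [ 3.13908367e+00 -3.06318844e-03 -1.43939677e+00] [-1.4128252  -8.42941489 -2.08454511]
```

View pics/c3.png

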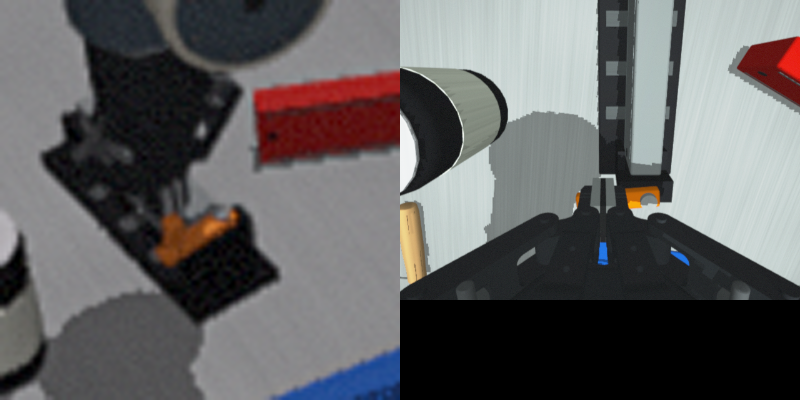

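The button now stands square to the plinth on the +x side: pivot at about (650,200) in the composite's right half, tab by the fingertips. The 21 N reaction says it is on its stop. I'll back off, open and straddle the plinth.

Emit:
{"fn": "move_arm", "kwargs": {
  "steps": [
    {"wx": 0, "wy": 0, "wz": 0, "tx": 0, "ty": -0.6, "tz": 0, "fingers": 0},
    {"wx": 0, "wy": 0, "wz": 0, "tx": 0, "ty": -0.8, "tz": 0.8, "fingers": 1},
    {"wx": 0, "wy": 0, "wz": 0, "tx": -0.5, "ty": -1, "tz": 0, "fingers": 1},
    {"wx": 0, "wy": 0, "wz": 0, "tx": -0.5, "ty": -0.96, "tz": 0, "fingers": 1},
    {"wx": 0, "wy": 0, "wz": 0, "tx": 0, "ty": 0, "tz": 0, "fingers": 1},
    {"wx": 0, "wy": 0, "wz": 0, "tx": 0, "ty": 0, "tz": 0, "fingers": 1}
  ]
}}

```text
clock: 6.92
eef_pos: [0.5548, -0.2967, 0.1343]
eef_rot: [-3.141, 0.0, -1.44]
contact_force: [0.2, -0.0, -0.6]
gripper_width: 0.997
gripper_force: 0.0
```

Run:
```python
from h import *
w=snap("wrist","pics/wrist4.png")
o=env.observe();print(o["clock"],o["eef_pos"],o["eef_rot"],o["contact_force"],o["torque"],o["gripper_width"])
for r in env.regions_of("plinth","wrist")[:2]:
    print(r["score"],r["bbox"])
    if abs(r["bbox"][0]-320)<80:
        q=np.argwhere(r["pixels"])[:,::-1].astype(np.float32);
        c=np.int32(cv2.boxPoints(cv2.minAreaRect(q)));print([pix("wrist",k,.068)[:2].round(4) for k in c])
        for y in range(60,300,40):
            xs=np.where(r["pixels"][y])[0]
            if len(xs): print(y,xs.min(),xs.max(),pix("wrist",((xs.min()+xs.max())/2,y),.068).round(4))
e,p=o["eef_pos"],o["eef_rot"]
for n in("turnbutton","turnbutton_tab"):
    for r in env.regions_of(n,"wrist")[:1]: print(n,r["score"],r["bbox"],pix("wrist",r["bbox"][:2],.085))
```

```text
6.975 [ 0.55489443 -0.29639437  0.13425255] [-3.14112014e+00  3.54424702e-04 -1.43951814e+00] [ 0.5261441  -0.11660651  0.12764802] [ 0.00423218  0.0502534  -0.05608303] 1.0007255656193161
0.69 [319.6, 247.1, 55.1, 279.3]
[array([ 0.5786, -0.3747]), array([ 0.5546, -0.3779]), array([ 0.5307, -0.2205]), array([ 0.5611, -0.2164])]
140 297 347 [ 0.5639 -0.3597  0.068 ]
180 298 346 [ 0.5614 -0.3406  0.068 ]
220 299 345 [ 0.5587 -0.3203  0.068 ]
260 299 345 [ 0.5559 -0.2987  0.068 ]
0.67 [546.8, 267.0, 177.4, 135.7]
turnbutton 0.69 [283.8, 420.1, 107.5, 26.4] [ 0.56513633 -0.20845769  0.085     ]
turnbutton_tab 0.56 [281.6, 417.7, 106.2, 31.4] [ 0.56645806 -0.20994866  0.085     ]
```

Emit:
{"fn": "move_arm", "kwargs": {
  "steps": [
    {"wx": 0, "wy": 0, "wz": 0, "tx": 0.03, "ty": 0, "tz": -0.8, "fingers": 1},
    {"wx": 0, "wy": 0, "wz": 0, "tx": 0, "ty": 0, "tz": -0.8, "fingers": 1},
    {"wx": 0, "wy": 0, "wz": 0, "tx": 0, "ty": 0, "tz": -0.8, "fingers": 1},
    {"wx": 0, "wy": 0, "wz": 0, "tx": 0, "ty": 0, "tz": -0.68, "fingers": 0},
    {"wx": 0, "wy": 0, "wz": 0, "tx": 0, "ty": 0, "tz": 0, "fingers": 0},
    {"wx": 0, "wy": 0, "wz": 0, "tx": 0, "ty": 0, "tz": 0, "fingers": 0},
    {"wx": 0, "wy": 0, "wz": 0, "tx": 0, "ty": 0, "tz": 0, "fingers": 0},
    {"wx": 0, "wy": 0, "wz": 0, "tx": 0, "ty": 0, "tz": 0, "fingers": 0}
  ],
  "newtons": 60
}}

```text
clock: 8.12
eef_pos: [0.5562, -0.2971, 0.0585]
eef_rot: [-3.139, -0.001, -1.44]
contact_force: [0.7, 1.3, 2.8]
gripper_width: 0.269
gripper_force: 59.8
```

Emit:
{"fn": "move_arm", "kwargs": {
  "steps": [
    {"wx": 0, "wy": 0, "wz": 0, "tx": 0, "ty": 0, "tz": 0.3, "fingers": 0},
    {"wx": 0, "wy": 0, "wz": 0, "tx": 0, "ty": 0, "tz": 0.5, "fingers": 0},
    {"wx": 0, "wy": 0, "wz": 0, "tx": 0, "ty": 0, "tz": 0.8, "fingers": 0},
    {"wx": 0, "wy": 0, "wz": 0, "tx": 0, "ty": 0, "tz": 0.9, "fingers": 0},
    {"wx": 0, "wy": 0, "wz": 0, "tx": 0, "ty": 0, "tz": 0.9, "fingers": 0},
    {"wx": 0, "wy": 0, "wz": 0, "tx": 0, "ty": 0, "tz": 0.9, "fingers": 0},
    {"wx": 0, "wy": 0, "wz": 0, "tx": 0, "ty": 0, "tz": 0.5, "fingers": 0},
    {"wx": 0, "wy": 0, "wz": 0, "tx": 0, "ty": 0, "tz": 0, "fingers": 0}
  ]
}}

```text
clock: 9.12
eef_pos: [0.5555, -0.2969, 0.1781]
eef_rot: [-3.14, -0.0, -1.44]
contact_force: [-0.2, -0.0, -7.1]
gripper_width: 0.267
gripper_force: 59.6
```

Run:
```python
from h import *
snap("wrist","pics/wrist5.png")
L=[]
for i in range(14):
    env.camera("side");o=env.observe();L.append(np.r_[o["contact_force"],o["torque"]])
L=np.array(L);print(L.mean(0).round(3),L.std(0).round(3));print(o["clock"],o["eef_pos"],o["eef_rot"],o["qpos"],o["gripper_width"])
snap("scene","pics/scene5.png")
r=env.regions_of("plinth","wrist")
for k in r[:2]: print(k["score"],k["bbox"])
B=cv2.resize(cv2.imread("pics/wrist5.png"),(400,300));A=cv2.imread("pics/scene5.png")[90:315,150:450]
cv2.imwrite("pics/c5.png",np.hstack([cv2.resize(A,(400,300)),B]))
```

```text
[-0.088  0.08  -5.625 -0.076 -0.031 -0.009] [0.486 0.483 0.495 0.032 0.028 0.036]
9.875 [ 0.55525676 -0.29687494  0.17731213] [-3.14149899e+00 -2.11928404e-05 -1.43983402e+00] [-2.43252980e-01  4.41822290e-01  1.85829681e-01 -1.49994642e-05
 -1.31470879e+00  3.74219088e-01] 0.2707551464029819
0.74 [540.1, 259.2, 193.9, 141.9]
0.69 [324.0, 262.1, 84.4, 320.2]
```

View pics/c5.png

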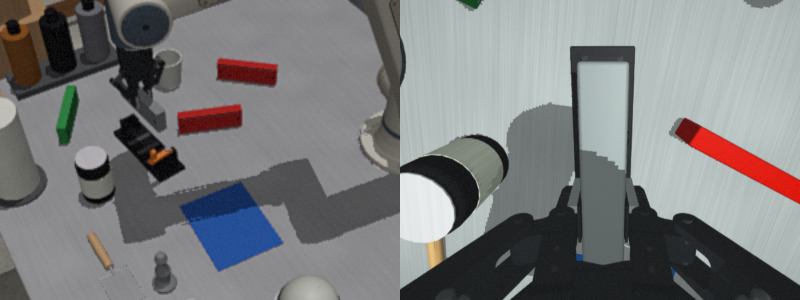

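The composite shows the plinth lifted clear and held square in the fingers: about (145,110) on the left, (605,160) on the right. Weight is 5.6 N, and the moment puts the balance point roughly 13 mm from the middle towards its +y end. I'll carry it over the mat and tilt it.

Emit:
{"fn": "move_arm", "kwargs": {
  "steps": [
    {"wx": 0, "wy": 0, "wz": -0.33, "tx": -0.18, "ty": 0.7, "tz": 0, "fingers": 0},
    {"wx": 0, "wy": 0, "wz": -0.33, "tx": -0.18, "ty": 1, "tz": 0, "fingers": 0},
    {"wx": 0, "wy": 0, "wz": -0.33, "tx": -0.18, "ty": 1, "tz": 0, "fingers": 0},
    {"wx": 0, "wy": 0, "wz": -0.33, "tx": -0.18, "ty": 1, "tz": 0, "fingers": 0},
    {"wx": 0, "wy": 0, "wz": -0.33, "tx": -0.18, "ty": 1, "tz": 0, "fingers": 0},
    {"wx": 0, "wy": 0, "wz": -0.33, "tx": -0.18, "ty": 1, "tz": 0, "fingers": 0},
    {"wx": 0, "wy": 0, "wz": -0.33, "tx": -0.18, "ty": 1, "tz": 0, "fingers": 0},
    {"wx": 0, "wy": 0, "wz": -0.33, "tx": -0.18, "ty": 1, "tz": 0, "fingers": 0}
  ]
}}

```text
clock: 10.98
eef_pos: [0.5191, -0.1036, 0.1776]
eef_rot: [-3.141, 0.0, -1.625]
contact_force: [-0.9, 0.3, -5.7]
gripper_width: 0.272
gripper_force: 59.5
```

Emit:
{"fn": "move_arm", "kwargs": {
  "steps": [
    {"wx": 0, "wy": -0.94, "wz": 0, "tx": -0.16, "ty": 1, "tz": 0, "fingers": 0},
    {"wx": 0, "wy": -0.94, "wz": 0, "tx": -0.16, "ty": 1, "tz": 0, "fingers": 0},
    {"wx": 0, "wy": -0.94, "wz": 0, "tx": -0.16, "ty": 1, "tz": 0, "fingers": 0},
    {"wx": 0, "wy": -0.94, "wz": 0, "tx": -0.16, "ty": 1, "tz": -0.2, "fingers": 0},
    {"wx": 0, "wy": -0.94, "wz": 0, "tx": 0, "ty": 0.28, "tz": -0.5, "fingers": 0},
    {"wx": 0, "wy": -0.94, "wz": 0, "tx": 0, "ty": 0, "tz": -0.5, "fingers": 0},
    {"wx": 0, "wy": -0.94, "wz": 0, "tx": 0, "ty": 0, "tz": -0.5, "fingers": 0},
    {"wx": 0, "wy": -0.94, "wz": 0, "tx": 0, "ty": 0, "tz": -0.5, "fingers": 0}
  ]
}}

```text
clock: 11.98
eef_pos: [0.5074, -0.0036, 0.1297]
eef_rot: [-2.626, 0.015, -1.625]
contact_force: [3.7, -3.6, -3.1]
gripper_width: 0.276
gripper_force: 60.1
```

Emit:
{"fn": "move_arm", "kwargs": {
  "steps": [
    {"wx": 0, "wy": -0.94, "wz": 0, "tx": 0, "ty": 0, "tz": -0.5, "fingers": 0},
    {"wx": 0, "wy": -0.94, "wz": 0, "tx": 0, "ty": 0, "tz": -0.5, "fingers": 0},
    {"wx": 0, "wy": -0.94, "wz": 0, "tx": 0, "ty": 0, "tz": -0.4, "fingers": 0},
    {"wx": 0, "wy": -0.94, "wz": 0, "tx": 0, "ty": 0, "tz": -0.4, "fingers": 0},
    {"wx": 0, "wy": 0, "wz": 0, "tx": 0, "ty": 0, "tz": 0, "fingers": 0}
  ]
}}

```text
clock: 12.6
eef_pos: [0.5217, -0.0026, 0.1695]
eef_rot: [-2.484, -0.017, -1.661]
contact_force: [-0.5, -0.3, -5.5]
gripper_width: 0.271
gripper_force: 60.6
```

The arm did not follow the commanded pose, so I'll check the joints.

Run:
```python
from h import *
o=env.observe();print(o["qpos"],o["eef_pos"],o["eef_rot"],o["contact_force"])
p=env.camera_params("wrist");print(np.array(p["R"]).T[:,2],-np.array(p["R"]).T@np.array(p["t"]))
```

```text
[-0.00442306 -0.0931508  -1.01805029  1.71431382 -0.0664292  -1.7728014 ] [ 0.52167603 -0.00256817  0.16951201] [-2.48355332 -0.01656111 -1.66140675] [-0.48625359 -0.31943586 -5.49431754]
[ 0.60757997  0.22913129 -0.76049026] [ 0.44080349 -0.06905675  0.26577838]
```

Tilting outward drives joint 5 towards 0, its singular and limit pose. I'll undo that tilt and tilt towards the robot instead.

Emit:
{"fn": "move_arm", "kwargs": {
  "steps": [
    {"wx": 0, "wy": 0.5, "wz": 0, "tx": -0.2, "ty": 0, "tz": 0.1, "fingers": 0},
    {"wx": 0, "wy": 0.8, "wz": 0, "tx": -0.2, "ty": 0, "tz": 0.1, "fingers": 0},
    {"wx": 0, "wy": 1, "wz": 0, "tx": -0.2, "ty": 0, "tz": 0.1, "fingers": 0},
    {"wx": 0, "wy": 1, "wz": 0, "tx": 0, "ty": 0, "tz": 0, "fingers": 0},
    {"wx": 0, "wy": 1, "wz": 0, "tx": 0, "ty": 0, "tz": 0, "fingers": 0},
    {"wx": 0, "wy": 1, "wz": 0, "tx": 0, "ty": 0, "tz": 0, "fingers": 0}
  ]
}}

```text
clock: 13.35
eef_pos: [0.532, -0.0125, 0.1927]
eef_rot: [-2.739, -0.061, -1.66]
contact_force: [0.3, -1.8, -5.3]
gripper_width: 0.271
gripper_force: 60.5
```

Run:
```python
from h import *
o=env.observe();print(o["qpos"],o["eef_pos"],o["eef_rot"])
```

```text
[ 0.41255091  0.00920053 -0.54564834  0.36882259 -0.71856755 -0.7325951 ] [ 0.53200937 -0.01247185  0.19266896] [-2.73931497 -0.06065849 -1.66037902]
```

Emit:
{"fn": "move_arm", "kwargs": {
  "steps": [
    {"wx": 0, "wy": 1, "wz": 0, "tx": -0.1, "ty": 0.1, "tz": 0, "fingers": 0},
    {"wx": 0, "wy": 1, "wz": 0, "tx": -0.1, "ty": 0.1, "tz": 0, "fingers": 0},
    {"wx": 0, "wy": 1, "wz": 0, "tx": -0.1, "ty": 0.1, "tz": 0, "fingers": 0},
    {"wx": 0, "wy": 1, "wz": 0, "tx": -0.1, "ty": 0.1, "tz": 0, "fingers": 0},
    {"wx": 0, "wy": 1, "wz": 0, "tx": -0.1, "ty": 0.1, "tz": 0, "fingers": 0},
    {"wx": 0, "wy": 1, "wz": 0, "tx": -0.1, "ty": 0.1, "tz": 0, "fingers": 0}
  ]
}}

```text
clock: 14.1
eef_pos: [0.5176, 0.0018, 0.1928]
eef_rot: [3.126, -0.093, -1.629]
contact_force: [0.1, 0.1, -5.9]
gripper_width: 0.272
gripper_force: 60.4
```

Run:
```python
from h import *
o=env.observe();print(o["qpos"],o["eef_pos"],o["eef_rot"])
from scipy.spatial.transform import Rotation as Q
R=Q.from_euler("xyz",o["eef_rot"]).as_matrix();print(R)
```

```text
[ 0.36015098  0.23465372 -0.10950191  0.08238371 -1.2796136  -0.44516182] [0.51757486 0.00183383 0.19277729] [ 3.12626713 -0.09324485 -1.62933713]
[[-0.05825321 -0.99808626 -0.02074564]
 [-0.99395027  0.05992496 -0.09204275]
 [ 0.09310978  0.01525835 -0.99553892]]
```

Emit:
{"fn": "move_arm", "kwargs": {
  "steps": [
    {"wx": 0.23, "wy": 1, "wz": 0, "tx": -0.12, "ty": 0, "tz": -0.3, "fingers": 0},
    {"wx": 0.23, "wy": 1, "wz": 0, "tx": -0.12, "ty": 0, "tz": -0.3, "fingers": 0},
    {"wx": 0.23, "wy": 1, "wz": 0, "tx": -0.12, "ty": 0, "tz": -0.3, "fingers": 0},
    {"wx": 0.23, "wy": 1, "wz": 0, "tx": -0.12, "ty": 0, "tz": -0.3, "fingers": 0},
    {"wx": 0.23, "wy": 1, "wz": 0, "tx": -0.12, "ty": 0, "tz": -0.3, "fingers": 0},
    {"wx": 0.23, "wy": 1, "wz": 0, "tx": -0.12, "ty": 0, "tz": -0.3, "fingers": 0},
    {"wx": 0.23, "wy": 1, "wz": 0, "tx": -0.12, "ty": 0, "tz": -0.3, "fingers": 0},
    {"wx": 0.23, "wy": 1, "wz": 0, "tx": -0.12, "ty": 0, "tz": -0.3, "fingers": 0}
  ]
}}

```text
clock: 15.1
eef_pos: [0.4946, 0.0015, 0.1321]
eef_rot: [2.565, 0.011, -1.606]
contact_force: [0.7, 0.0, -5.4]
gripper_width: 0.272
gripper_force: 60.6
```

```bash
cat >> h.py <<'E'
from scipy.spatial.transform import Rotation as Q
def st():
    o=env.observe();print(round(o["clock"],2),o["qpos"].round(3),o["eef_pos"].round(4),o["contact_force"].round(1));print(Q.from_euler("xyz",o["eef_rot"]).as_matrix().round(3));return o
E
python3 -c "from h import *;st()"
```

```text
15.1 [ 0.215  0.601  0.247 -0.147 -1.775 -0.235] [0.4946 0.0015 0.1321] [ 0.7  0.  -5.4]
[[-0.035 -0.838 -0.545]
 [-0.999  0.024  0.028]
 [-0.011  0.545 -0.838]]
```

Emit:
{"fn": "move_arm", "kwargs": {
  "steps": [
    {"wx": -0.05, "wy": 1, "wz": 0, "tx": -0.12, "ty": 0, "tz": -0.3, "fingers": 0},
    {"wx": -0.05, "wy": 1, "wz": 0, "tx": -0.12, "ty": 0, "tz": -0.3, "fingers": 0},
    {"wx": -0.05, "wy": 1, "wz": 0, "tx": -0.12, "ty": 0, "tz": -0.3, "fingers": 0},
    {"wx": 0, "wy": 0, "wz": 0, "tx": 0, "ty": 0, "tz": -0.6, "fingers": 0},
    {"wx": 0, "wy": 0, "wz": 0, "tx": 0, "ty": 0, "tz": -0.6, "fingers": 0},
    {"wx": 0, "wy": 0, "wz": 0, "tx": 0, "ty": 0, "tz": -0.5, "fingers": 0},
    {"wx": 0, "wy": 0, "wz": 0, "tx": 0, "ty": 0, "tz": -0.4, "fingers": 0},
    {"wx": 0, "wy": 0, "wz": 0, "tx": 0, "ty": 0, "tz": 0, "fingers": 0}
  ]
}}

```text
clock: 16.1
eef_pos: [0.4838, 0.0009, 0.0572]
eef_rot: [2.354, -0.009, -1.61]
contact_force: [-0.7, 0.8, -3.4]
gripper_width: 0.271
gripper_force: 60.8
```

```bash
python3 -c "from h import *;st()"
```

```text
16.1 [ 0.203  0.792  0.286 -0.17  -1.836 -0.224] [0.4838 0.0009 0.0572] [-0.7  0.8 -3.4]
[[-0.039 -0.705 -0.708]
 [-0.999  0.034  0.021]
 [ 0.009  0.709 -0.705]]
```

Emit:
{"fn": "move_arm", "kwargs": {
  "steps": [
    {"wx": 0, "wy": 0, "wz": 0, "tx": 0, "ty": 0, "tz": -0.22, "fingers": 0},
    {"wx": 0, "wy": 0, "wz": 0, "tx": 0, "ty": 0, "tz": -0.2, "fingers": 0},
    {"wx": 0, "wy": 0, "wz": 0, "tx": 0, "ty": 0, "tz": 0, "fingers": 0}
  ]
}}

```text
clock: 16.48
eef_pos: [0.4839, 0.001, 0.0469]
eef_rot: [2.354, -0.009, -1.61]
contact_force: [0.1, -0.1, -5.1]
gripper_width: 0.268
gripper_force: 60.8
```

Emit:
{"fn": "move_arm", "kwargs": {
  "steps": [
    {"wx": 0, "wy": 0, "wz": 0, "tx": 0, "ty": 0, "tz": 0, "fingers": 0.35},
    {"wx": 0, "wy": 0, "wz": 0, "tx": 0, "ty": 0, "tz": 0, "fingers": 0.45},
    {"wx": 0, "wy": 0, "wz": 0, "tx": 0.2, "ty": 0, "tz": 0, "fingers": 0.45},
    {"wx": 0, "wy": 0, "wz": 0, "tx": 0.3, "ty": 0, "tz": 0, "fingers": 0.45},
    {"wx": 0, "wy": 0, "wz": 0, "tx": 0.3, "ty": 0, "tz": 0, "fingers": 0.45},
    {"wx": 0, "wy": 0, "wz": 0, "tx": 0.3, "ty": 0, "tz": 0, "fingers": 0.45}
  ]
}}

```text
clock: 17.23
eef_pos: [0.5122, 0.001, 0.047]
eef_rot: [2.355, -0.009, -1.61]
contact_force: [0.4, -0.2, -1.6]
gripper_width: 0.446
gripper_force: 1.0
```

Run:
```python
from h import *
snap("scene","pics/scene6.png");snap("side","pics/side6.png");st()
f=lambda c,n:cv2.resize(cv2.imread(n)[(y:=int(proj(c,[.5,0,.02])[1]))-75:y+75,(x:=int(proj(c,[.5,0,.02])[0]))-100:x+100],(400,300),interpolation=cv2.INTER_CUBIC)
cv2.imwrite("pics/c6.png",np.hstack([f("scene","pics/scene6.png"),f("side","pics/side6.png")]))
```

```text
17.32 [ 0.195  0.851  0.382 -0.166 -1.87  -0.223] [0.5126 0.0009 0.0467] [ 2.7  0.  -1.1]
[[-0.039 -0.706 -0.707]
 [-0.999  0.034  0.021]
 [ 0.009  0.707 -0.707]]
```

View pics/c6.png

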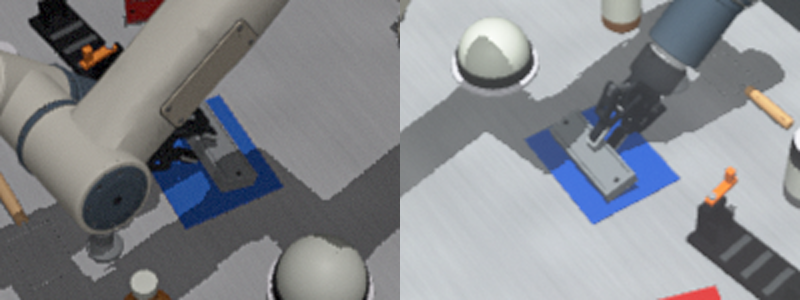

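The right half shows the plinth nearly flat on the mat at about (595,160), its outer edge still leaning on the lower finger. That was my tenth picture, so I'll work from numbers from here. I'll slide the finger out, rise and level the tool.

Emit:
{"fn": "move_arm", "kwargs": {
  "steps": [
    {"wx": 0, "wy": 0, "wz": 0, "tx": 0.3, "ty": 0, "tz": 0, "fingers": 0.45},
    {"wx": 0, "wy": 0, "wz": 0, "tx": 0.3, "ty": 0, "tz": 0, "fingers": 0.45},
    {"wx": 0, "wy": 0, "wz": 0, "tx": 0.4, "ty": 0, "tz": 0, "fingers": 0.45},
    {"wx": 0, "wy": 0, "wz": 0, "tx": 0.4, "ty": 0, "tz": 0.2, "fingers": 0.45},
    {"wx": 0, "wy": 0, "wz": 0, "tx": 0.4, "ty": 0, "tz": 0.6, "fingers": 0.45},
    {"wx": 0, "wy": -0.5, "wz": 0, "tx": 0, "ty": 0, "tz": 1, "fingers": 0.6},
    {"wx": 0, "wy": -1, "wz": 0, "tx": -0.2, "ty": 0, "tz": 1, "fingers": 1},
    {"wx": 0, "wy": -1, "wz": 0, "tx": -0.2, "ty": 0, "tz": 1, "fingers": 1}
  ]
}}

```text
clock: 18.32
eef_pos: [0.5467, 0.0009, 0.143]
eef_rot: [2.531, -0.002, -1.611]
contact_force: [-0.5, -1.3, 0.8]
gripper_width: 0.985
gripper_force: 0.0
```

Emit:
{"fn": "move_arm", "kwargs": {
  "steps": [
    {"wx": 0, "wy": -1, "wz": 0, "tx": -0.4, "ty": 0, "tz": 0.8, "fingers": 1},
    {"wx": 0, "wy": -1, "wz": 0, "tx": -0.4, "ty": 0, "tz": 0.5, "fingers": 1},
    {"wx": 0, "wy": -1, "wz": 0, "tx": -0.4, "ty": 0, "tz": 0, "fingers": 1},
    {"wx": 0, "wy": -1, "wz": 0, "tx": -0.4, "ty": 0, "tz": 0, "fingers": 1},
    {"wx": 0, "wy": -1, "wz": 0, "tx": -0.3, "ty": 0, "tz": 0, "fingers": 1},
    {"wx": 0, "wy": -1, "wz": 0, "tx": 0, "ty": 0, "tz": 0, "fingers": 1},
    {"wx": 0, "wy": -1, "wz": 0, "tx": 0, "ty": 0, "tz": 0, "fingers": 1},
    {"wx": 0, "wy": -1, "wz": 0, "tx": 0, "ty": 0, "tz": 0, "fingers": 1}
  ]
}}

```text
clock: 19.32
eef_pos: [0.4992, 0.001, 0.1753]
eef_rot: [3.09, 0.02, -1.606]
contact_force: [-1.2, 0.2, -0.0]
gripper_width: 1.001
gripper_force: 0.0
```

```bash
cat >> h.py <<'E'
def plinth(cam,z,guess):
    im=snap(cam)
    out=[]
    for r in env.regions_of("plinth",cam):
        q=np.argwhere(r["pixels"])[:,::-1].astype(np.float32)
        w=np.array([pix(cam,k,z)[:2] for k in cv2.convexHull(q)[:,0]]).astype(np.float32)
        rc=cv2.minAreaRect(w*1000)
        if np.hypot(rc[0][0]/1000-guess[0],rc[0][1]/1000-guess[1])<.12: print(cam,round(r["score"],2),np.round(rc[0],1),np.round(rc[1],1),round(rc[2],1),im[r["pixels"]].mean(0).round())
E
python3 - <<'E'
from h import *
st()
for c in("wrist","scene","side"): plinth(c,.028,(.49,0))
for n in("mat",):
    for r in env.regions_of(n,"wrist")[:1]:
        q=np.argwhere(r["pixels"])[:,::-1].astype(np.float32);w=np.array([pix("wrist",k,.004)[:2] for k in cv2.convexHull(q)[:,0]],np.float32);print(n,cv2.minAreaRect(w*1000))
E
```

```text
19.32 [ 0.291  0.228 -0.116 -0.037 -1.27  -0.314] [0.4992 0.001  0.1753] [-1.2  0.2 -0. ]
[[-0.035 -0.998 -0.051]
 [-0.999  0.034  0.021]
 [-0.02   0.052 -0.998]]
wrist 0.81 [4.849e+02 2.000e-01] [159.2  56.3] 87.9 [150. 162. 163.]
scene 0.68 [490.8   9.1] [176.9  63.6] 88.5 [ 95.  97. 101.]
side 0.94 [481.4  -4.1] [177.2  66.7] 87.6 [134. 142. 150.]
mat ((498.203125, 0.1849822998046875), (199.02294921875, 158.36558532714844), 86.93953704833984)
```

The plinth lies flat on the mat at (0.485, 0.000), measuring 159 × 56 mm. I'll level the tool and hover about 13 mm towards +y over the estimated balance point, then take a no-load baseline.

Emit:
{"fn": "move_arm", "kwargs": {
  "steps": [
    {"wx": -0.1, "wy": -0.25, "wz": 0, "tx": -0.19, "ty": 0.16, "tz": -0.7, "fingers": 1},
    {"wx": -0.1, "wy": -0.25, "wz": 0, "tx": -0.18, "ty": 0.16, "tz": -0.7, "fingers": 1},
    {"wx": -0.1, "wy": -0.25, "wz": 0, "tx": -0.18, "ty": 0.16, "tz": -0.7, "fingers": 1},
    {"wx": 0, "wy": 0, "wz": 0, "tx": 0, "ty": 0, "tz": -0.7, "fingers": 1},
    {"wx": 0, "wy": 0, "wz": 0, "tx": 0, "ty": 0, "tz": -0.7, "fingers": 1},
    {"wx": 0, "wy": 0, "wz": 0, "tx": 0, "ty": 0, "tz": 0, "fingers": 1},
    {"wx": 0, "wy": 0, "wz": 0, "tx": 0, "ty": 0, "tz": 0, "fingers": 1}
  ]
}}

```text
clock: 20.55
eef_pos: [0.486, 0.013, 0.0877]
eef_rot: [3.141, 0.0, -1.606]
contact_force: [0.3, 0.2, 0.3]
gripper_width: 1.001
gripper_force: 0.0
```

```bash
cat >> h.py <<'E'
def ft(n):
    L=[]
    for i in range(n):
        env.camera("side");o=env.observe();L.append(np.r_[o["contact_force"],o["torque"]])
    L=np.array(L);print("ft",L.mean(0).round(4),(L.std(0)/n**.5).round(4));return L.mean(0)
E
python3 - <<'E'
from h import *
ft(16);st()
E
```

```text
ft [ 0.1309 -0.2285  0.052   0.0059 -0.0008 -0.0039] [0.142  0.1131 0.1308 0.007  0.0067 0.0062]
21.35 [ 0.35   0.251 -0.346 -0.001 -0.975 -0.384] [0.4853 0.013  0.0872] [-0.3 -0.1  0.3]
[[-0.035 -0.999 -0.001]
 [-0.999  0.035  0.001]
 [-0.     0.001 -1.   ]]
```

Emit:
{"fn": "move_arm", "kwargs": {
  "steps": [
    {"wx": 0, "wy": 0, "wz": 0, "tx": 0, "ty": 0, "tz": -0.8, "fingers": 1},
    {"wx": 0, "wy": 0, "wz": 0, "tx": 0, "ty": 0, "tz": -0.8, "fingers": 1},
    {"wx": 0, "wy": 0, "wz": 0, "tx": 0, "ty": 0, "tz": -0.68, "fingers": 1},
    {"wx": 0, "wy": 0, "wz": 0, "tx": 0, "ty": 0, "tz": 0, "fingers": 0.4},
    {"wx": 0, "wy": 0, "wz": 0, "tx": 0, "ty": 0, "tz": 0, "fingers": 0.4},
    {"wx": 0, "wy": 0, "wz": 0, "tx": 0, "ty": 0, "tz": 0, "fingers": 0.4},
    {"wx": 0, "wy": 0, "wz": 0, "tx": 0, "ty": 0, "tz": 0, "fingers": 0.4}
  ],
  "newtons": 50
}}

```text
clock: 22.22
eef_pos: [0.4863, 0.0132, 0.0313]
eef_rot: [-3.14, 0.001, -1.605]
contact_force: [0.5, -0.8, 6.1]
gripper_width: 0.643
gripper_force: 55.4
```

Emit:
{"fn": "move_arm", "kwargs": {
  "steps": [
    {"wx": 0, "wy": 0, "wz": 0, "tx": 0, "ty": 0, "tz": 0.3, "fingers": 0.4},
    {"wx": 0, "wy": 0, "wz": 0, "tx": 0, "ty": 0, "tz": 0.7, "fingers": 0.4},
    {"wx": 0, "wy": 0, "wz": 0, "tx": 0, "ty": 0, "tz": 1, "fingers": 0.4},
    {"wx": 0, "wy": 0, "wz": 0, "tx": 0, "ty": 0, "tz": 1, "fingers": 0.4},
    {"wx": 0, "wy": 0, "wz": 0, "tx": 0, "ty": 0, "tz": 1, "fingers": 0.4},
    {"wx": 0, "wy": 0, "wz": 0, "tx": 0, "ty": 0, "tz": 0.6, "fingers": 0.4},
    {"wx": 0, "wy": 0, "wz": 0, "tx": 0, "ty": 0, "tz": 0, "fingers": 0.4},
    {"wx": 0, "wy": 0, "wz": 0, "tx": 0, "ty": 0, "tz": 0, "fingers": 0.4}
  ]
}}

```text
clock: 23.22
eef_pos: [0.4841, 0.0129, 0.1438]
eef_rot: [3.137, 0.0, -1.606]
contact_force: [-0.2, -0.0, -5.7]
gripper_width: 0.64
gripper_force: 54.6
```

Run:
```python
from h import *
w=ft(30);o=st();print("com offset along y",-w[3]/-5.55*-1, "mm r_y",w[3]/w[2]*1000,"r_x",-w[4]/w[2]*1000,o["gripper_width"])
plinth("wrist",o["eef_pos"][2]-.002,(.485,.0))
# dome: white sphere, scene and side: fit pixels
for c in("scene","side"):
    im=snap(c);r=env.regions_of("dome",c)
    print(c,[(round(k["score"],2),np.round(k["bbox"],1)) for k in r[:2]])
    cv2.imwrite(f"pics/{c}7.png",im[:,:,::-1])
```

```text
ft [-8.4000e-03  1.0890e-01 -5.5664e+00 -2.1400e-02 -1.4200e-02 -4.5000e-03] [0.082  0.1007 0.1117 0.0068 0.0066 0.0059]
24.73 [ 3.500e-01  1.930e-01 -2.560e-01 -1.000e-03 -1.123e+00 -3.840e-01] [0.4854 0.013  0.1452] [ 0.2  1.1 -5.4]
[[-0.035 -0.999 -0.001]
 [-0.999  0.035  0.001]
 [-0.     0.001 -1.   ]]
com offset along y 0.003851024805307233 mm r_y 3.8396512011223223 r_x -2.5559352898332404 0.6418752005142353
wrist 0.89 [483.6 -11.9] [134.2  54.4] 88.1 [132. 143. 142.]
scene [(0.81, array([378.6, 323.8,  52.1,  51.2]))]
side [(0.82, array([257.6, 212.3,  44.9,  40.7])), (0.56, array([308.2, 269.4,  75.6,  54.7]))]
```

Held at 13 mm, the moment gives another 4 mm or so, so the balance point is about +16 mm from the middle. To locate the dome accurately, I'll carry the plinth just past it and use the wrist camera.

Emit:
{"fn": "move_arm", "kwargs": {
  "steps": [
    {"wx": 0, "wy": 0, "wz": 0, "tx": -0.26, "ty": 0.6, "tz": 0.5, "fingers": 0.4},
    {"wx": 0, "wy": 0, "wz": 0, "tx": -0.26, "ty": 1, "tz": 0.5, "fingers": 0.4},
    {"wx": 0, "wy": 0, "wz": 0, "tx": -0.26, "ty": 1, "tz": 0.5, "fingers": 0.4},
    {"wx": 0, "wy": 0, "wz": 0, "tx": -0.26, "ty": 1, "tz": 0.5, "fingers": 0.4},
    {"wx": 0, "wy": 0, "wz": 0, "tx": -0.26, "ty": 1, "tz": 0.5, "fingers": 0.4},
    {"wx": 0, "wy": 0, "wz": 0, "tx": -0.26, "ty": 1, "tz": 0.5, "fingers": 0.4},
    {"wx": 0, "wy": 0, "wz": 0, "tx": -0.26, "ty": 1, "tz": 0.4, "fingers": 0.4},
    {"wx": 0, "wy": 0, "wz": 0, "tx": -0.26, "ty": 1, "tz": 0, "fingers": 0.4}
  ]
}}

```text
clock: 26.02
eef_pos: [0.4331, 0.2046, 0.232]
eef_rot: [-3.14, 0.002, -1.605]
contact_force: [0.3, -0.5, -6.0]
gripper_width: 0.641
gripper_force: 54.8
```

Emit:
{"fn": "move_arm", "kwargs": {
  "steps": [
    {"wx": 0, "wy": 0, "wz": 0, "tx": -0.26, "ty": 1, "tz": 0, "fingers": 0.4},
    {"wx": 0, "wy": 0, "wz": 0, "tx": -0.26, "ty": 1, "tz": 0, "fingers": 0.4},
    {"wx": 0, "wy": 0, "wz": 0, "tx": -0.26, "ty": 1, "tz": 0, "fingers": 0.4},
    {"wx": 0, "wy": 0, "wz": 0, "tx": -0.26, "ty": 1, "tz": 0, "fingers": 0.4},
    {"wx": 0, "wy": 0, "wz": 0, "tx": -0.26, "ty": 1, "tz": 0, "fingers": 0.4},
    {"wx": 0, "wy": 0, "wz": 0, "tx": 0, "ty": 0, "tz": 0, "fingers": 0.4},
    {"wx": 0, "wy": 0, "wz": 0, "tx": 0, "ty": 0, "tz": 0, "fingers": 0.4},
    {"wx": 0, "wy": 0, "wz": 0, "tx": 0, "ty": 0, "tz": 0, "fingers": 0.4}
  ]
}}

```text
clock: 27.02
eef_pos: [0.4008, 0.3275, 0.2305]
eef_rot: [3.141, 0.001, -1.606]
contact_force: [0.2, -0.3, -6.6]
gripper_width: 0.642
gripper_force: 54.6
```

Run:
```python
from h import *
import pickle
D={}
im=snap("wrist","pics/w8.png")
r=env.regions_of("dome","wrist");print([(round(k["score"],2),np.round(k["bbox"],1),k["pixels"].sum()) for k in r[:2]])
D["wrist"]=(env.camera_params("wrist"),im,r)
for c in("scene","side"):
    im=snap(c);D[c]=(env.camera_params(c),im,env.regions_of("dome",c))
    print(c,[(round(k["score"],2),np.round(k["bbox"],1)) for k in D[c][2][:2]])
pickle.dump(D,open("d.pkl","wb"))
print("exp",proj("wrist",[.485,.28,.09]))
w=ft(20);o=st();print("r_y",w[3]/w[2]*1000,"r_x",-w[4]/w[2]*1000)
```

```text
[(0.63, array([196.5, 136.5,  94.2, 167.4]), np.int64(11737))]
scene [(0.9, array([382. , 321.5,  50.8,  50.4])), (0.24, array([221.9, 222.1,  31.9,  41.9]))]
side [(0.96, array([258.9, 211.6,  45. ,  40.9]))]
exp [197.36088659 162.56019163]
ft [ 4.6900e-02 -1.3300e-02 -5.5131e+00 -1.9000e-02 -8.0000e-04 -2.5000e-03] [0.1191 0.101  0.0892 0.006  0.0048 0.0083]
28.32 [ 9.880e-01  2.000e-01 -2.100e-02 -1.000e-03 -1.350e+00 -1.022e+00] [0.4008 0.328  0.2302] [-0.   0.7 -6.4]
[[-0.035 -0.999 -0.001]
 [-0.999  0.035  0.001]
 [-0.     0.001 -1.   ]]
r_y 3.448617455979397 r_x -0.1472772122849682
```

```bash
cat > dome.py <<'E'
from h import *
import pickle
from scipy.optimize import least_squares
D=pickle.load(open("d.pkl","rb"));rays={}
for c,(p,im,r) in D.items():
    K,R,t=map(np.array,(p["K"],p["R"],p["t"]));o=-R.T@t
    g=im.mean(2);m=((g>75)&cv2.dilate(r[0]["pixels"].astype(np.uint8),np.ones((5,5))).astype(bool)).astype(np.uint8)
    m=cv2.morphologyEx(m,2,np.ones((3,3)))
    n,l,s,_=cv2.connectedComponentsWithStats(m)
    q=K@(R@np.array([.485,.285,.085])+t);u,v=(q[:2]/q[2]).astype(int);k=l[v,u] or 1+s[1:,4].argmax()
    ct=max(cv2.findContours((l==k).astype(np.uint8),0,1)[0],key=len)[:,0].astype(float)
    d=(R.T@np.linalg.inv(K)@np.c_[ct,np.ones(len(ct))].T).T;d/=np.linalg.norm(d,axis=1)[:,None]
    rays[c]=(o,d);print(c,s[k],len(ct))
def res(x,cs):
    out=[]
    for c in cs:
        o,d=rays[c];w=np.r_[x,.03]-o
        out.append(np.linalg.norm(np.cross(d,w),axis=1)-.060)
    return np.concatenate(out)*1000
for cs in(["wrist"],["scene"],["side"],["wrist","scene","side"]):
    s=least_squares(res,[.485,.28],args=(cs,),loss="cauchy",f_scale=1.)
    e=np.abs(res(s.x,cs));print(cs,s.x.round(4),np.median(e).round(2),(e<1.5).mean().round(2))
E
python3 dome.py
```

```text
wrist [  147    51    98   171 12514] 635
scene [ 352  294   58   57 2253] 314
side [ 233  190   47   44 1525] 133
['wrist'] [0.4791 0.2709] 2.04 0.45
['scene'] [0.4857 0.2745] 10.01 0.15
['side'] [0.4892 0.2767] 16.85 0.18
['wrist', 'scene', 'side'] [0.4792 0.2707] 5.61 0.27
```

Run:
```python
from h import *
import pickle
D=pickle.load(open("d.pkl","rb"))
for c,(x0,x1,y0,y1,s) in {"wrist":(80,330,40,260,8),"scene":(346,418,288,356,3)}.items():
    g=D[c][1].mean(2);r=D[c][2][0]["pixels"]
    for y in range(y0,y1,s): print(y,''.join("%4d"%g[y,x]+("." if r[y,x] else " ") for x in range(x0,x1,s)))
p=D["wrist"][0];K,R,t=map(np.array,(p["K"],p["R"],p["t"]));a=np.linspace(0,2*np.pi,200)
f=lambda r,z:(lambda q:(q[:2]/q[2]))(K@(R@np.array([.482+r*np.cos(a),.277+r*np.sin(a),0*a+z])+t[:,None]))
for r,z in((.06,.03),(.064,.032),(.072,.01)): q=f(r,z);print(r,q.min(1).round(),q.max(1).round())
```

```text
40  174  179  179  183  178  174  174  175  173  173  174  172  170  176  171  174  174  174  175  175  176  178  177  172  177  176  180  176  182  178  175  178 
48  179  173  174  178  178  173  177  181  170  173  176  175  172  174  173  175  173  176  179  176  177  183  177  175  175  178  180  174  185  183  173  180 
56  177  176  175  174  177  177  175  177  172  174  178  176  177  175  171  174  231. 234. 232. 231. 143  131  124  123  123  123  125  123  124  124  122  125 
64  177  172  178  173  169  175  174  170  171  177  179  175  175  175  206.  43.  56. 110. 105.  62. 165  164  165  167  168  169  169  169  169  172  170  174 
72  174  169  173  171  172  172  174  171  172  176  179  175  195   80. 159. 175. 184. 181. 181. 174. 164  167  165  165  167  168  170  172  170  170  171  172 
80  174  171  173  175  178  176  172  176  176  179  179  180  154. 180. 189. 195. 196. 197. 197. 193. 164  143  165  166  167  168  169  170  170  171   80   83 
88  174  175  168  172  175  175  171  176  177  175  171  161. 187. 198. 204. 208. 210. 210. 209. 207. 165  109  12
[... 5775 characters left out ...]
  141  141  141  146   84. 178. 144.  69.  39.  13.  11.  22.  28.  63. 112. 109.  85.  80   82   83   82   83 
345  142  143  143  146  141  142  143  135   92. 166. 179. 116. 108. 111. 112. 106.  99.  81   84   79   81   85   83   87 
348  141  143  144  144  144  142  143  141  141  146  100   89.  90.  97   75   86   80   82   82   81   79   83   83   78 
351  145  142  143  140  144  140  139  143  139  138  148   80   80   82   79   79   85   79   76   81   83   83   84   84 
354  144  146  141  143  145  142  141  141  141  141  141   86   80   79   81   80   83   82   85   81   83   83   82   79 
0.06 [151.  72.] [296. 220.]
0.064 [145.  67.] [301. 225.]
0.072 [147.  59.] [311. 227.]
```

```bash
cat > dome2.py <<'E'
from h import *
import pickle
from scipy.optimize import least_squares
D=pickle.load(open("d.pkl","rb"));a=np.linspace(0,2*np.pi,72,endpoint=False)
P=[np.c_[r*np.cos(a),r*np.sin(a),0*a+z] for r,z in [(.072,0),(.072,.01),(.064,.032)]+[(np.sqrt(.0036-(z-.03)**2),z) for z in np.linspace(.032,.0899,30)]]
P=np.concatenate(P);C={}
for c,(p,im,r) in D.items():
    m=r[0]["pixels"].astype(np.uint8);ct=max(cv2.findContours(m,0,1)[0],key=len)[:,0].astype(float)
    if c=="wrist": ct=ct[(ct[:,0]<235)&(ct[:,1]<185)]
    C[c]=(*map(np.array,(p["K"],p["R"],p["t"])),ct)
def res(x,cs):
    out=[]
    for c in cs:
        K,R,t,ct=C[c];q=K@(R@(P+np.r_[x,0]).T+t[:,None])
        h=cv2.convexHull((q[:2]/q[2]).T.astype(np.float32))
        out+=[cv2.pointPolygonTest(h,tuple(map(float,k)),True)-.5 for k in ct]
    return np.array(out)
for cs in(["wrist"],["scene"],["side"],["wrist","scene","side"]):
    s=least_squares(res,[.482,.275],args=(cs,),loss="soft_l1",f_scale=.7,diff_step=1e-3)
    e=res(s.x,cs);print(cs,s.x.round(4),np.median(np.abs(e)).round(2),e.mean().round(2),np.percentile(e,[5,95]).round(1))
E
python3 dome2.py
```

```text
['wrist'] [0.4777 0.2726] 0.86 5.75 [-1.1 38.8]
['scene'] [0.4787 0.2708] 0.33 0.39 [-0.3  1.2]
['side'] [0.4796 0.2741] 0.26 0.08 [-0.5  0.7]
['wrist', 'scene', 'side'] [0.4778 0.2725] 0.58 2.79 [-0.9 25.7]
```

Three cameras agree on the dome at about (0.4785, 0.2725). I'll bring the estimated balance point over its top.

Emit:
{"fn": "move_arm", "kwargs": {
  "steps": [
    {"wx": 0, "wy": 0, "wz": 0, "tx": 0.78, "ty": -0.59, "tz": 0, "fingers": 0.4},
    {"wx": 0, "wy": 0, "wz": 0, "tx": 0.78, "ty": -0.59, "tz": 0, "fingers": 0.4},
    {"wx": 0, "wy": 0, "wz": 0, "tx": 0.78, "ty": -0.59, "tz": 0, "fingers": 0.4},
    {"wx": 0, "wy": 0, "wz": 0, "tx": 0.78, "ty": -0.59, "tz": -0.5, "fingers": 0.4},
    {"wx": 0, "wy": 0, "wz": 0, "tx": 0, "ty": 0, "tz": -1, "fingers": 0.4},
    {"wx": 0, "wy": 0, "wz": 0, "tx": 0, "ty": 0, "tz": -1, "fingers": 0.4},
    {"wx": 0, "wy": 0, "wz": 0, "tx": 0, "ty": 0, "tz": -1, "fingers": 0.4},
    {"wx": 0, "wy": 0, "wz": 0, "tx": 0, "ty": 0, "tz": -0.5, "fingers": 0.4}
  ]
}}

```text
clock: 29.32
eef_pos: [0.4783, 0.2685, 0.1287]
eef_rot: [3.139, -0.001, -1.606]
contact_force: [0.3, -0.1, -5.3]
gripper_width: 0.643
gripper_force: 54.8
```

Emit:
{"fn": "move_arm", "kwargs": {
  "steps": [
    {"wx": 0, "wy": 0, "wz": 0, "tx": 0, "ty": 0, "tz": 0, "fingers": 0.4},
    {"wx": 0, "wy": 0, "wz": 0, "tx": 0, "ty": 0, "tz": 0, "fingers": 0.4}
  ]
}}

```text
clock: 29.58
eef_pos: [0.4796, 0.2695, 0.1314]
eef_rot: [-3.141, 0.002, -1.605]
contact_force: [0.6, -0.4, -5.3]
gripper_width: 0.638
gripper_force: 54.8
```

```bash
python3 -c "
from h import *
st()"
```

```text
29.57 [ 7.96e-01  3.22e-01 -1.17e-01 -1.00e-03 -1.13e+00 -8.30e-01] [0.4796 0.2695 0.1314] [ 0.6 -0.4 -5.3]
[[-0.034 -0.999  0.001]
 [-0.999  0.034  0.002]
 [-0.002 -0.001 -1.   ]]
```

Emit:
{"fn": "move_arm", "kwargs": {
  "steps": [
    {"wx": 0, "wy": 0, "wz": 0, "tx": 0, "ty": 0, "tz": -0.25, "fingers": 0.4},
    {"wx": 0, "wy": 0, "wz": 0, "tx": 0, "ty": 0, "tz": -0.15, "fingers": 0.4},
    {"wx": 0, "wy": 0, "wz": 0, "tx": 0, "ty": 0, "tz": -0.05, "fingers": 0.4},
    {"wx": 0, "wy": 0, "wz": 0, "tx": 0, "ty": 0, "tz": 0, "fingers": 0.4}
  ]
}}

```text
clock: 30.08
eef_pos: [0.4788, 0.2689, 0.1189]
eef_rot: [3.14, 0.0, -1.606]
contact_force: [-0.2, 0.0, -5.4]
gripper_width: 0.643
gripper_force: 54.9
```

Emit:
{"fn": "move_arm", "kwargs": {
  "steps": [
    {"wx": 0, "wy": 0, "wz": 0, "tx": 0, "ty": 0, "tz": -0.05, "fingers": 0.4},
    {"wx": 0, "wy": 0, "wz": 0, "tx": 0, "ty": 0, "tz": 0, "fingers": 0.4}
  ]
}}

```text
clock: 30.32
eef_pos: [0.4788, 0.269, 0.1176]
eef_rot: [3.14, 0.0, -1.606]
contact_force: [-0.5, -0.1, -5.8]
gripper_width: 0.638
gripper_force: 54.9
```

Emit:
{"fn": "move_arm", "kwargs": {
  "steps": [
    {"wx": 0, "wy": 0, "wz": 0, "tx": 0, "ty": 0, "tz": -0.04, "fingers": 0.4},
    {"wx": 0, "wy": 0, "wz": 0, "tx": 0, "ty": 0, "tz": 0, "fingers": 0.4}
  ]
}}

```text
clock: 30.58
eef_pos: [0.479, 0.2691, 0.1172]
eef_rot: [3.141, 0.001, -1.605]
contact_force: [-0.9, -0.9, -1.3]
gripper_width: 0.638
gripper_force: 55.4
```

Emit:
{"fn": "move_arm", "kwargs": {
  "steps": [
    {"wx": 0, "wy": 0, "wz": 0, "tx": 0, "ty": 0, "tz": 0, "fingers": 0.67},
    {"wx": 0, "wy": 0, "wz": 0, "tx": 0, "ty": 0, "tz": 0, "fingers": 0.7},
    {"wx": 0, "wy": 0, "wz": 0, "tx": 0, "ty": 0, "tz": 0, "fingers": 0.74},
    {"wx": 0, "wy": 0, "wz": 0, "tx": 0, "ty": 0, "tz": 0, "fingers": 0.74},
    {"wx": 0, "wy": 0, "wz": 0, "tx": 0, "ty": 0, "tz": 0, "fingers": 0.74}
  ]
}}

```text
clock: 31.2
eef_pos: [0.4789, 0.269, 0.1167]
eef_rot: [3.141, 0.001, -1.606]
contact_force: [0.3, 0.2, -0.1]
gripper_width: 0.738
gripper_force: 0.0
```

```bash
cat > tilt.py <<'E'
from h import *
from scipy.optimize import least_squares
B=np.array([[x,y,z] for x in(-.028,.028) for y in(-.08,.08) for z in(-.012,.012)])
def fit(cams,x0,free=(0,1,2,3,4,5),crop=None):
    C={}
    for c in cams:
        im=snap(c,f"pics/t_{c}_{env.observe()['clock']:.2f}.png");p=env.camera_params(c);best=None
        for r in env.regions_of("plinth",c):
            u=proj(c,x0[:3])
            if np.hypot(*(np.array(r["bbox"][:2])-u))<(90 if c=="wrist" else 25): best=r;break
        if best is None: print(c,"none");continue
        ct=max(cv2.findContours(best["pixels"].astype(np.uint8),0,1)[0],key=len)[:,0].astype(float)
        if c=="wrist" and crop: ct=ct[ct[:,1]<crop]
        C[c]=(*map(np.array,(p["K"],p["R"],p["t"])),ct);print(c,round(best["score"],2),np.round(best["bbox"]),len(ct))
    def res(v):
        x=np.array(x0,float);x[list(free)]+=v;out=[]
        for c,(K,R,t,ct) in C.items():
            X=Q.from_euler("xyz",x[3:]).apply(B)+x[:3];q=K@(R@X.T+t[:,None])
            h=cv2.convexHull((q[:2]/q[2]).T.astype(np.float32))
            out+=[cv2.pointPolygonTest(h,tuple(map(float,k)),True)-.5 for k in ct]
        return np.array(out)
    s=least_squares(res,np.zeros(len(free)),loss="soft_l1",f_scale=.7,diff_step=1e-3,x_scale=1e-2)
    x=np.array(x0,float);x[list(free)]+=s.x;e=res(s.x)
    print("pos",x[:3].round(4),"deg",np.degrees(x[3:]).round(2),"med",np.median(abs(e)).round(2));return x
E
python3 - <<'E'
from tilt import *
st();w=ft(4)
x0=[.4793,.256,.102,0,0,np.radians(-2)]
fit(["scene","side"],x0);fit(["wrist"],x0,free=(0,1,3,4,5),crop=230)
E
```

```text
31.2 [ 7.960e-01  3.340e-01 -1.400e-01 -1.000e-03 -1.097e+00 -8.300e-01] [0.4789 0.269  0.1167] [ 0.3  0.2 -0.1]
[[-0.035 -0.999 -0.001]
 [-0.999  0.035  0.001]
 [-0.001  0.001 -1.   ]]
ft [-0.417   0.2116 -0.1385  0.0188 -0.0026  0.0156] [0.2751 0.2181 0.2049 0.0171 0.0091 0.0098]
scene 0.72 [381. 301.  48.  57.] 87
side 0.67 [263. 198.  31.  33.] 78
pos [0.4793 0.256  0.102 ] deg [-0. -0. -2.] med 0.81
wrist 0.91 [322. 242. 193. 361.] 523
pos [0.4778 0.2575 0.102 ] deg [ 0.   -0.   -1.84] med 0.74
```

The gripper reads zero force, so the plinth is free and resting on the dome. I'll open fully, rise straight up and measure its tilt.

Emit:
{"fn": "move_arm", "kwargs": {
  "steps": [
    {"wx": 0, "wy": 0, "wz": 0, "tx": 0, "ty": 0, "tz": 0, "fingers": 0.85},
    {"wx": 0, "wy": 0, "wz": 0, "tx": 0, "ty": 0, "tz": 0, "fingers": 1},
    {"wx": 0, "wy": 0, "wz": 0, "tx": 0, "ty": 0, "tz": 0, "fingers": 1},
    {"wx": 0, "wy": 0, "wz": 0, "tx": 0, "ty": 0, "tz": 0.5, "fingers": 1},
    {"wx": 0, "wy": 0, "wz": 0, "tx": 0, "ty": 0, "tz": 1, "fingers": 1},
    {"wx": 0, "wy": 0, "wz": 0, "tx": 0, "ty": 0, "tz": 1, "fingers": 1},
    {"wx": 0, "wy": 0, "wz": 0, "tx": 0, "ty": 0, "tz": 1, "fingers": 1},
    {"wx": 0, "wy": 0, "wz": 0, "tx": 0, "ty": 0, "tz": 0.5, "fingers": 1}
  ]
}}

```text
clock: 32.7
eef_pos: [0.4794, 0.2693, 0.219]
eef_rot: [-3.14, 0.002, -1.605]
contact_force: [0.2, 0.1, -0.5]
gripper_width: 0.998
gripper_force: 0.0
```

```bash
python3 - <<'E'
s=open("tilt.py").read()
s=s.replace("x[list(free)]+=v;","x[list(free)]+=(v-1)*.02;").replace("np.zeros(len(free))","np.ones(len(free))").replace("diff_step=1e-3,x_scale=1e-2","diff_step=.05").replace("x[list(free)]+=s.x","x[list(free)]+=(s.x-1)*.02")
open("tilt.py","w").write(s)
E
python3 - <<'E'
from tilt import *
st()
x0=[.4785,.257,.102,0,0,np.radians(-2)]
a=fit(["wrist"],x0,free=(0,1,3,4,5),crop=300);fit(["wrist"],x0,crop=300);fit(["scene","side"],x0);fit(["scene","side","wrist"],x0,crop=300)
E
```

```text
32.7 [ 7.960e-01  2.660e-01  3.500e-02 -1.000e-03 -1.338e+00 -8.300e-01] [0.4794 0.2693 0.219 ] [ 0.2  0.1 -0.5]
[[-0.035 -0.999  0.001]
 [-0.999  0.035  0.002]
 [-0.002 -0.001 -1.   ]]
wrist 0.96 [323. 209. 105. 240.] 525
pos [0.4793 0.2574 0.102 ] deg [-4.77 -7.9  -1.22] med 0.34
wrist 0.64 [326. 210. 102. 245.] 526
pos [0.478  0.2569 0.1014] deg [-3.47 -6.81 -1.46] med 0.25
scene 0.79 [381. 305.  52.  50.] 145
side 0.79 [256. 196.  34.  37.] 89
pos [0.479  0.2575 0.1044] deg [-4.07  7.75 -3.2 ] med 0.49
scene 0.6 [381. 304.  49.  56.] 146
side 0.78 [257. 197.  37.  36.] 90
wrist 0.78 [324. 213. 104. 246.] 525
pos [0.4789 0.2572 0.1028] deg [-3.86 -7.23 -1.4 ] med 0.29
```

The fits agree the +y end sits about 4° low, so the balance point is about 3.3 mm further towards +y of the contact. I'll regrasp, lift slightly, level it by +4° about x and shift it back about 5 mm in y.

Emit:
{"fn": "move_arm", "kwargs": {
  "steps": [
    {"wx": 0, "wy": 0, "wz": 0, "tx": -0.02, "ty": 0, "tz": -1, "fingers": 1},
    {"wx": 0, "wy": 0, "wz": 0, "tx": 0, "ty": 0, "tz": -1, "fingers": 1},
    {"wx": 0, "wy": 0, "wz": 0, "tx": 0, "ty": 0, "tz": -1, "fingers": 1},
    {"wx": 0, "wy": 0, "wz": 0, "tx": 0, "ty": 0, "tz": -0.6, "fingers": 1},
    {"wx": 0, "wy": 0, "wz": 0, "tx": 0, "ty": 0, "tz": -0.42, "fingers": 1},
    {"wx": 0, "wy": 0, "wz": 0, "tx": 0, "ty": 0, "tz": 0, "fingers": 0.72},
    {"wx": 0, "wy": 0, "wz": 0, "tx": 0, "ty": 0, "tz": 0, "fingers": 0.68},
    {"wx": 0, "wy": 0, "wz": 0, "tx": 0, "ty": 0, "tz": 0, "fingers": 0.6}
  ]
}}

```text
clock: 34.4
eef_pos: [0.4791, 0.2695, 0.1175]
eef_rot: [-3.141, 0.002, -1.605]
contact_force: [-0.7, -0.3, 1.9]
gripper_width: 0.642
gripper_force: 53.5
```

Emit:
{"fn": "move_arm", "kwargs": {
  "steps": [
    {"wx": 0, "wy": 0, "wz": 0, "tx": 0, "ty": 0, "tz": 0, "fingers": 0.4},
    {"wx": 0, "wy": 0, "wz": 0, "tx": 0, "ty": 0, "tz": 0, "fingers": 0.4},
    {"wx": 0, "wy": 0, "wz": 0, "tx": 0, "ty": 0, "tz": 0.3, "fingers": 0.4},
    {"wx": 0, "wy": 0, "wz": 0, "tx": 0, "ty": 0, "tz": 0.5, "fingers": 0.4},
    {"wx": 0.5, "wy": 0, "wz": 0, "tx": 0, "ty": -0.1, "tz": 0, "fingers": 0.4},
    {"wx": 0.5, "wy": 0, "wz": 0, "tx": 0, "ty": -0.1, "tz": 0, "fingers": 0.4},
    {"wx": 0, "wy": 0, "wz": 0, "tx": 0, "ty": 0, "tz": 0, "fingers": 0.4},
    {"wx": 0, "wy": 0, "wz": 0, "tx": 0, "ty": 0, "tz": 0, "fingers": 0.4}
  ]
}}

```text
clock: 35.4
eef_pos: [0.4783, 0.2636, 0.136]
eef_rot: [3.138, 0.07, -1.606]
contact_force: [0.0, -0.3, -5.3]
gripper_width: 0.636
gripper_force: 54.4
```

Run:
```python
from tilt import *
o=st();w=ft(10);print("r_y",w[3]/w[2]*1000)
x0=[.4785,.252,o["eef_pos"][2]-.0155,0,0,np.radians(-2)]
fit(["wrist"],x0,free=(0,1,3,4,5),crop=230);fit(["scene","side"],x0)
```

```text
35.4 [ 0.756  0.293 -0.126 -0.058 -1.105 -0.767] [0.4783 0.2636 0.136 ] [ 0.  -0.3 -5.3]
[[-0.035 -0.999 -0.001]
 [-0.997  0.035  0.07 ]
 [-0.07   0.004 -0.998]]
ft [-0.1445  0.0433 -5.5995 -0.3742 -0.0192  0.0083] [0.1721 0.1049 0.1887 0.0109 0.0069 0.0106]
r_y 66.82597835264534
wrist 0.55 [324. 241. 189. 362.] 526
pos [0.4775 0.253  0.1205] deg [ 0.57 -8.04 -1.68] med 0.32
scene 0.68 [380. 297.  49.  53.] 89
side 0.72 [262. 196.  25.  32.] 73
pos [0.4767 0.2526 0.1224] deg [-0.64 23.14 -2.75] med 0.52
```

Both fits now read level, within 0.6°. Lowering until the dome takes the weight.

Emit:
{"fn": "move_arm", "kwargs": {
  "steps": [
    {"wx": 0, "wy": 0, "wz": 0, "tx": 0, "ty": 0, "tz": -0.3, "fingers": 0.4},
    {"wx": 0, "wy": 0, "wz": 0, "tx": 0, "ty": 0, "tz": -0.25, "fingers": 0.4},
    {"wx": 0, "wy": 0, "wz": 0, "tx": 0, "ty": 0, "tz": -0.1, "fingers": 0.4},
    {"wx": 0, "wy": 0, "wz": 0, "tx": 0, "ty": 0, "tz": 0, "fingers": 0.4}
  ]
}}

```text
clock: 36.7
eef_pos: [0.4782, 0.2639, 0.1196]
eef_rot: [3.138, 0.07, -1.606]
contact_force: [-0.5, -0.1, -5.8]
gripper_width: 0.644
gripper_force: 54.3
```

Emit:
{"fn": "move_arm", "kwargs": {
  "steps": [
    {"wx": 0, "wy": 0, "wz": 0, "tx": 0, "ty": 0, "tz": -0.04, "fingers": 0.4},
    {"wx": 0, "wy": 0, "wz": 0, "tx": 0, "ty": 0, "tz": 0, "fingers": 0.4}
  ]
}}

```text
clock: 36.95
eef_pos: [0.4784, 0.264, 0.119]
eef_rot: [3.138, 0.07, -1.606]
contact_force: [0.1, 0.9, -5.4]
gripper_width: 0.644
gripper_force: 54.3
```

Emit:
{"fn": "move_arm", "kwargs": {
  "steps": [
    {"wx": 0, "wy": 0, "wz": 0, "tx": 0, "ty": 0, "tz": -0.03, "fingers": 0.4},
    {"wx": 0, "wy": 0, "wz": 0, "tx": 0, "ty": 0, "tz": 0, "fingers": 0.4}
  ]
}}

```text
clock: 37.2
eef_pos: [0.4783, 0.2639, 0.1182]
eef_rot: [3.138, 0.07, -1.606]
contact_force: [-0.4, 0.5, -5.8]
gripper_width: 0.642
gripper_force: 54.3
```

Emit:
{"fn": "move_arm", "kwargs": {
  "steps": [
    {"wx": 0, "wy": 0, "wz": 0, "tx": 0, "ty": 0, "tz": -0.03, "fingers": 0.4},
    {"wx": 0, "wy": 0, "wz": 0, "tx": 0, "ty": 0, "tz": 0, "fingers": 0.4}
  ]
}}

```text
clock: 37.45
eef_pos: [0.4784, 0.264, 0.1175]
eef_rot: [3.138, 0.07, -1.606]
contact_force: [-0.0, 0.2, -5.4]
gripper_width: 0.638
gripper_force: 54.4
```

Emit:
{"fn": "move_arm", "kwargs": {
  "steps": [
    {"wx": 0, "wy": 0, "wz": 0, "tx": 0, "ty": 0, "tz": -0.02, "fingers": 0.4},
    {"wx": 0, "wy": 0, "wz": 0, "tx": 0, "ty": 0, "tz": 0, "fingers": 0.4}
  ]
}}

```text
clock: 37.7
eef_pos: [0.4784, 0.264, 0.1173]
eef_rot: [3.138, 0.07, -1.606]
contact_force: [-1.1, -1.3, -1.7]
gripper_width: 0.643
gripper_force: 54.9
```

Contact. Release slowly, then rise.

Emit:
{"fn": "move_arm", "kwargs": {
  "steps": [
    {"wx": 0, "wy": 0, "wz": 0, "tx": 0, "ty": 0, "tz": 0, "fingers": 0.67},
    {"wx": 0, "wy": 0, "wz": 0, "tx": 0, "ty": 0, "tz": 0, "fingers": 0.7},
    {"wx": 0, "wy": 0, "wz": 0, "tx": 0, "ty": 0, "tz": 0, "fingers": 0.8},
    {"wx": 0, "wy": 0, "wz": 0, "tx": 0, "ty": 0, "tz": 0, "fingers": 1},
    {"wx": 0, "wy": 0, "wz": 0, "tx": 0, "ty": 0, "tz": 0, "fingers": 1},
    {"wx": 0, "wy": 0, "wz": 0, "tx": 0, "ty": 0, "tz": 0.5, "fingers": 1},
    {"wx": 0, "wy": 0, "wz": 0, "tx": 0, "ty": 0, "tz": 1, "fingers": 1},
    {"wx": -0.5, "wy": 0, "wz": 0, "tx": 0, "ty": 0, "tz": 1, "fingers": 1}
  ]
}}

```text
clock: 38.7
eef_pos: [0.4786, 0.2636, 0.1813]
eef_rot: [3.14, 0.035, -1.606]
contact_force: [0.0, 0.2, -1.1]
gripper_width: 0.999
gripper_force: 0.0
```

Emit:
{"fn": "move_arm", "kwargs": {
  "steps": [
    {"wx": -0.5, "wy": 0, "wz": 0, "tx": 0, "ty": 0, "tz": 1, "fingers": 1},
    {"wx": 0, "wy": 0, "wz": 0, "tx": 0, "ty": 0, "tz": 0.5, "fingers": 1},
    {"wx": 0, "wy": 0, "wz": 0, "tx": 0, "ty": 0, "tz": 0, "fingers": 1}
  ]
}}

```text
clock: 39.08
eef_pos: [0.4786, 0.2643, 0.2178]
eef_rot: [-3.142, 0.003, -1.605]
contact_force: [0.4, 0.8, -1.4]
gripper_width: 0.997
gripper_force: 0.0
```

Run:
```python
from tilt import *
st()
x0=[.4785,.253,.102,0,0,np.radians(-2)]
fit(["wrist"],x0,free=(0,1,3,4,5),crop=300);fit(["wrist"],x0,free=(0,1,3,5),crop=300);fit(["scene","side"],x0);fit(["scene","side","wrist"],x0,crop=300)
```

```text
39.08 [ 0.79   0.261  0.026 -0.002 -1.334 -0.824] [0.4786 0.2643 0.2178] [ 0.4  0.8 -1.4]
[[-0.035 -0.999  0.   ]
 [-0.999  0.035  0.003]
 [-0.003 -0.    -1.   ]]
wrist 0.63 [325. 211.  98. 249.] 523
pos [0.4772 0.253  0.102 ] deg [ 1.29 -6.69 -2.12] med 0.31
wrist 0.7 [322. 216. 102. 250.] 520
pos [0.4768 0.2531 0.102 ] deg [ 2.13  0.   -1.92] med 0.41
scene 0.61 [381. 302.  53.  58.] 144
side 0.56 [257. 198.  37.  38.] 94
pos [0.4778 0.2538 0.1011] deg [-0.27  3.91 -1.3 ] med 0.32
scene 0.82 [380. 301.  52.  55.] 143
side none
wrist 0.72 [325. 214.  98. 250.] 520
pos [0.477  0.2533 0.1013] deg [ 1.16 -0.74 -2.03] med 0.34
```

```bash
python3 -c "
from h import *
print(env.hand_in())"
```

```text
the job is handed in; nothing more can be done
None
```

The job is handed in at about 39 s of the 67 s allowed: the button is on its stop, the plinth was laid on the mat, regrasped, and now balances on the dome within about 1–2° along its length by the cameras, its cross-width tilt measured only roughly.

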